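Lever a heavy machine foot up onto its spring bolt

TASK

With the pry bar over the steel fulcrum block, lever up the front edge of the heavy blue machine foot just far enough for the brass spring bolt to shoot in under it, without forcing it against the yellow lift stops, and let it down gently onto the bolt; keep the fingers off the foot and bolt. Then draw the bar out and lay it flat on the table, clear of the foot and the fulcrum. Leave the fulcrum standing where it is and the other things undisturbed.

Things in the scene. Friction and masses are not known exactly. Their poses are not given: they have to be found in the camera images.
- stand: Low steel service stand fixed to the table; origin on the table under the middle of the foot, x points away from the robot (the way the bar goes in), z up. A 4 mm bed plate carries the foot. Before the foot, at y = +72 and -72 mm, stand two grey posts, 28 mm wide, x from -101 to -79 mm, 76 mm high: 116 mm are free between them for the bar.
- bolt (a joint): Brass spring bolt (17 mm wide, 10 mm high) in the left post, slides along the stand's +x on a spring of about 3 N. Value in m: below 0.007 while its end presses on the front face of the foot, 0.014 when fully in under the lip. It starts in when the lip has risen 7.5 to 13.5 mm (differs each time), is fully in about 1.2 mm later; the rigid stops follow 1.6 mm after that.
- foot: Heavy loose cast foot of a bench drill stand, blue, 150 (x) x 180 (y) mm, about 5 kg, boss and steel column stump on top (128 mm high). Origin at the middle of its underside, 4 mm above the table, axes as the stand's. Plate 22 to 46 mm above it, on two cross rails. It tips about its rear rail; raising the lip takes 20 to 32 N there. Keep bar on foot under 50 N, foot on stand and stops under 100 N.
- lip (a point): On the foot: middle of the lower front edge, 75 mm before and 22 mm above the foot's origin; 26 mm above the table at the start.
- lip_home (a point): On the stand: where point lip is while the foot rests flat. The lip is raised by the difference in height.
- fulcrum: Loose steel fulcrum block, 0.6 kg, on the table before the lip: base 44 (x) x 64 (y) x 14 mm, above it a 16 mm wide web with a half-round ridge along y, 60 mm long, top 36 mm above the table. Origin in the middle of its underside. Ridge 47 to 57 mm before the lip, up to 12 mm off its middle.
- ridge (a point): Middle of the top of the fulcrum's ridge.
- pry_bar: Loose steel pry bar, 260 mm long, 0.28 kg, lying on the table. Origin in the middle of its flat underside; +x points to the toe, z up. Shank 18 mm wide, 9 mm thick; the last 62 mm taper on the upper side to a 3.5 mm thick toe at x = +130 mm. Green rubber grip with an orange collar from x = -128 to -28 mm, 24 mm wide, 17 mm high.
- toe (a point): Middle of the bar's toe end (x = +130 mm, 1.75 mm above its underside). It goes about 20 mm into the gap under the lip while the bar slopes down over the ridge by about 20 degrees; as the bar levels the toe creeps some 5 mm farther in, so it must not start against the rail, where it would jam.
- grip (a point): Middle of the rubber grip (x = -65 mm, 8.5 mm above the underside).
- ink_tin: Round ink tin, 107 mm across, 55 mm high, right of the stand; bystander, origin at the middle of its underside.
- tape_measure: Black pocket tape, 66 x 64 x 31 mm, front left; bystander, origin at the middle of its underside.
- stamp_pad: Small grey stamp pad, 30 x 75 x 18 mm, at the right; bystander, origin at the middle of its underside.
- quoin: Black steel quoin, 22 x 55 x 18 mm, at the right; bystander, origin at the middle of its underside.
- gap_end (a point): On the foot: middle of the front cross rail, the blind end of the open gap below the lip. The gap is 22 mm high (4 to 26 mm over the table) and 30 mm deep from the lip to here.
- left_post (a point): On the stand: the middle of the left post on the table. Both posts carry a yellow tongue reaching 14 mm over the foot: a rigid lift stop. Bolt and stops are set together up to 3 mm higher or lower than 36.5 mm (bolt top) and 63.3 mm (stop underside) above the table, and this is not measured: watch the bolt and feel the load rise at the stop.
Not all that is in view belongs to the job. Of the things that look like the fulcrum, the middle-sized one is meant.

How it is judged:
On the way, in this order (a step that is already met when the one before it is completed fails the run):
1. the bar's toe is in the gap under the lip of the foot, with the bar over the fulcrum (x of toe in the frame of foot between -0.067 and -0.03 m and y of toe in the frame of foot between -0.06 and 0.06 m and z of toe in the frame of foot below 0.024 m), for 0.1 s.
2. the bolt shoots in under the lip (over 9 mm) while the bar, bearing on the fulcrum, holds the foot up (value of joint bolt above 0.009 m and contact force between pry_bar and foot above 3 N and contact force between pry_bar and fulcrum above 3 N), for 0.05 s.
At the end, for the whole second after the job is handed in: Bolt in under the lip by over 11 mm, foot at rest on it, lip raised 6.5 to 16.5 mm and within 8 mm of its place from above; bar still and flat on the table (tilt under 0.06 rad), touching neither foot, fulcrum nor stand; fulcrum upright, within 30 mm of its start (value of joint bolt above 0.011 m and height (world z) of lip between 0.0325 and 0.0425 m and horizontal distance between lip and lip_home below 0.008 m and linear speed of each of foot, pry_bar below 0.02 m/s and height (world z) of pry_bar between -0.004 and 0.006 m and angle between pry_bar's own z axis and vertical below 0.06 rad and contact force between pry_bar and foot below 0.1 N and contact force between pry_bar and fulcrum below 0.1 N and contact force between pry_bar and stand below 0.1 N and distance of fulcrum from where it was at the start of the episode below 0.03 m and angle between fulcrum's own z axis and vertical below 0.1 rad).
It fails at once if the foot is forced against the lift stops or dropped (over 100 N between foot and stand or stops) (contact force between foot and stand above 100 N or contact force between foot and catch above 100 N).
It fails at once if the bar is forced (over 50 N between bar and foot) (contact force between pry_bar and foot above 50 N).
It fails at once if the foot is lifted or pushed with the fingers (contact force between the fingers and foot above 3 N).
It fails at once if the bolt is worked with the fingers (contact force between the fingers and catch above 8 N).
It fails at once if a bystander is moved over 20 mm (distance of any of ink_tin, tape_measure, stamp_pad, quoin from where it was at the start of the episode above 0.02 m).
It also fails if it takes over 64 s, if anything falls off the work surface, if the arm or the gripper's body presses on something with over 40 N, if the wrist force passes 120 N, or if a joint passes its speed limit or range.

ROBOT

A 6-joint arm with a two-finger parallel gripper is mounted at the origin on a cart in front of the work surface, level with it; the furniture and walls round the work are solid. World frame = base frame: x ahead of the robot, y to its left, z up, the work surface at z = 0. Lengths are in m, angles in rad, forces in N, time in s.
With the tool pointing down it reaches from about 0.275 to 0.825 m from the base axis. Payload 5.2 kg.
Tool frame: the origin (TCP) lies at the very end of the fingers, on their centre line; the grasp point (between the pads) lies 19 mm behind it (bot.grip_point_offset is the distance from the TCP to the grasp point, in m); z points along the fingers, y is the direction in which the jaws open and shut (so a half turn about z gives the same grasp; the last joint's range is limited). The gripper opens to 93 mm and grips with 3 to 60 N. Pads are 15 mm wide; open, the fingers measure 128 mm over their backs; the gripper's body (75 mm by 188 mm) begins 65 mm behind the grasp point.
Start: joints at [-1.55, 0.259, 1.535, -0, 1.348, -0.203], TCP at [0.122, -0.536, 0.219] pointing down, gripper open.
Joint ranges: [-3.14, 3.14], [-0.91, 2.08], [0.19, 2.58], [-1.22, 4.36], [0.22, 2.71], [-3.12, 3.12]. Speed limits (rad/s): [2.57, 2.57, 3.14, 3.14, 3.14, 3.14].

INTERFACE

Orientations are given as [roll, pitch, yaw] about the fixed x, y, z axes, in that order (R = Rz(yaw) Ry(pitch) Rx(roll)).
In Python, from plant import bot gives the robot as it stands.
- The arm moves only by the tool apply_moves, never from a script. Its argument "deltas" is a list of rows, each a list of 5 numbers: the closure, from -1 (fully open) to 1 (shut), then the shift along the tool's x, y, z in mm, then the turn about the tool's z in rad. A call has 1 to 8 rows; each row shifts and turns the commanded pose from where the row before left it, along the tool's axes as they then stand; what a row does not reach is not made up. A row lasts 1/10 s, in which the tool goes at most 50 mm and 8.59 degrees, less where a joint would pass 70% of its speed; a pose out of reach is approached as far as the arm can. A call with a gripper value outside its range is refused whole. The fingers move at their own pace and stop on an object; "newtons" is the grip in N (left out, the last holds). Time passes only in rows, so rows that do not move let the fingers close. It gives the time, the measured TCP pose, the force and the opening at its end, in the units of the state.
- bot.state(): the state, without advancing time (a new reading comes with each control period).
- bot.snapshot(name): name is "scene" or "top"; returns a dict with "color" (400x640x3 uint8, red, green, blue), "range_z" (400x640 float32, m along the optical axis (not along the pixel's ray), 0 where there is no reading), "camera_matrix" (3x3 intrinsics, pixels), "k1" (the pictures are not rectified: a ray, as slopes to the right and down, at radius r is drawn at 1 + k1 r^2 times it, then the intrinsics apply), "xyz" and "orientation" of the camera in the world. Camera axes: x right, y down, z forward; pixel columns grow to the right and rows downward; lengths in m; the calibration is good to about 2 mm. A picture is of the moment at which its call begins.
- bot.hand_in(): hands the job in, once; it reports no verdict.
The state is a dict: "time_s": time; "q": joint angles; "dq": joint speeds; "tau": joint torques, N m; "tcp_pos": TCP position; "tcp_rot": TCP orientation; "ft_force": force on the tool from outside, world axes, zero at the start; "ft_torque": the same for the moment, N m; "opening": opening from 0.0 (shut) to 1.0 (fully open).
Only numpy, scipy, OpenCV 4.12 (cv2) and the standard library are available. Lean on these libraries where they do the work, as an engineer would, in place of code of your own. Each camera call takes 0.05 s, during which the arm holds its last target.

## Working session

There is one attempt and no reset: what is moved stays moved. The work goes in short steps, Python scripts to look and compute and a tool call to move; the robot and the scene stay as the last step left them, time stands still between calls to the robot, and variables do not carry over. Pictures are saved under pics/ and viewed, and the job is handed in when it is done.

Besides the shell and the picture viewer there is one more tool, called after "Call:" as name([rows], argument=value, ...), one row to a line, values as JSON. apply_moves: Moves the arm, as the interface text tells. Its arguments: {"type":"object","properties":{"deltas":{"type":"array","items":{"type":"array","items":{"type":"number"}}},"newtons":{"type":"number"}},"required":["deltas"]}

```bash
ls -la && mkdir -p pics && cat > h.py <<'E'
import numpy as np, cv2, json
from plant import bot
from scipy.spatial.transform import Rotation as R
def shot(name, tag):
    s=bot.snapshot(name)
    cv2.imwrite(f'pics/{tag}.png', s['color'][:,:,::-1])
    np.savez(f'pics/{tag}.npz', **{k:np.array(v) for k,v in s.items()})
    return s
E
python3 - <<'E'
from h import *
for n in ('scene','top'):
    s=shot(n,n+'0')
    print(n,s['camera_matrix'],s['k1'],s['xyz'],s['orientation'])
print(bot.state())
E
```

```text
total 12
drwxr-xr-x  3 agent agent 4096 Dec  6 21:51 .
drwxr-xr-x 23 root  root  4096 Dec  6 21:51 ..
drwxr-xr-x  2 agent agent 4096 Dec  6 21:51 pics
scene [[457.30910396   0.         316.66281115]
 [  0.         457.30910396 199.32300585]
 [  0.           0.           1.        ]] -0.0846563956605853 [ 0.0749443  -1.19778258  0.81776299] [-2.15132386  0.01169317 -0.46274733]
top [[472.76756971   0.         323.07885963]
 [  0.         472.76756971 195.08849378]
 [  0.           0.           1.        ]] -0.019700743850794112 [ 0.4389611  -0.14465056  1.39995803] [-3.02766246 -0.00890618 -1.56254052]
{'time_s': 0.1, 'q': array([-1.54979951e+00,  2.59252921e-01,  1.53592107e+00, -3.14183494e-05,
        1.34798345e+00, -2.02824398e-01]), 'dq': array([ 0.00091702, -0.00314351, -0.00242307, -0.00118196,  0.00090871,
        0.00061679]), 'tau': array([ 1.87138365e-03, -4.38208401e+01, -2.84645426e+01,  7.19688507e-02,
        3.63351346e-02, -4.56658131e-05]), 'tcp_pos': array([ 0.12206512, -0.53580863,  0.21793118]), 'tcp_rot': array([-3.14005377e+00, -2.85202239e-04,  2.23827966e-01]), 'ft_force': array([ 0.4089602 , -0.8413199 ,  0.39860948]), 'ft_torque': array([-0.04921592,  0.02814835,  0.05434583]), 'opening': 0.9981780230880354}
```

View pics/scene0.png

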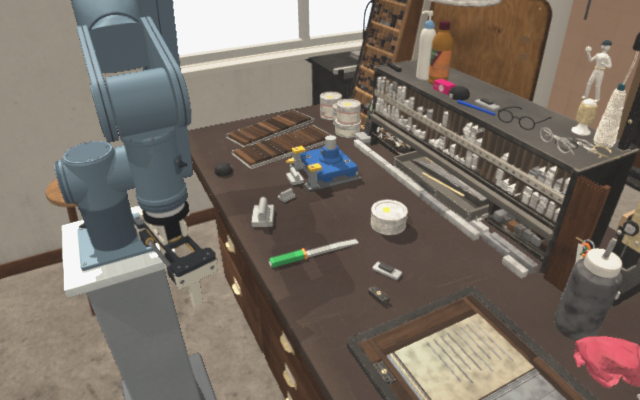

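View pics/top0.png

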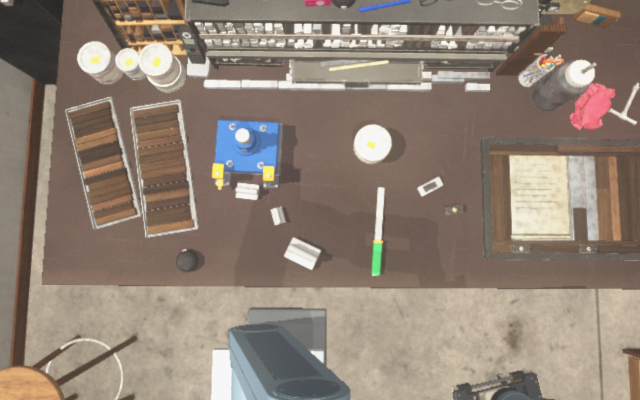

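```bash
cat >> h.py <<'E'
def load(tag): return np.load(f'pics/{tag}.npz')
def rays(s,uv):
    uv=np.atleast_2d(np.array(uv,float)); K=s['camera_matrix']
    d=(uv-[K[0,2],K[1,2]])/[K[0,0],K[1,1]]
    u=d.copy()
    for _ in range(20): u=d/(1+float(s['k1'])*(u**2).sum(1,keepdims=True))
    v=np.c_[u,np.ones(len(u))]
    return v@R.from_euler('xyz',s['orientation']).as_matrix().T
def onplane(s,uv,z):
    r=rays(s,uv); t=(z-s['xyz'][2])/r[:,2]
    return s['xyz']+r*t[:,None]
def proj(s,P):
    P=np.atleast_2d(P); c=(P-s['xyz'])@R.from_euler('xyz',s['orientation']).as_matrix()
    u=c[:,:2]/c[:,2:]; u=u*(1+float(s['k1'])*(u**2).sum(1,keepdims=True)); K=s['camera_matrix']
    return u*[K[0,0],K[1,1]]+[K[0,2],K[1,2]]
def cloud(s):
    h,w=s['range_z'].shape; g=np.stack(np.meshgrid(np.arange(w),np.arange(h)),-1).reshape(-1,2)
    r=rays(s,g); P=s['xyz']+r*s['range_z'].reshape(-1,1)
    return P.reshape(h,w,3)
def crop(s,x0,y0,x1,y1,f,tag):
    im=np.ascontiguousarray(s['color'][y0:y1,x0:x1,::-1]); im=cv2.resize(im,None,fx=f,fy=f,interpolation=cv2.INTER_CUBIC)
    cv2.imwrite(f'pics/{tag}.png',im)
E
python3 - <<'E'
from h import *
s=load('top0'); crop(s,200,110,300,210,6,'t0foot'); crop(s,340,170,480,290,5,'t0bar')
s=load('scene0'); crop(s,240,125,370,235,6,'s0foot')
C=cloud(load('top0'))
for uv in [(247,150),(247,191),(218,172),(268,174),(377,260),(380,200),(372,145),(278,215),(303,253),(430,187),(454,210),(187,260),(247,137),(340,240)]:
    print(uv,C[uv[1],uv[0]].round(4))
E
```

```text
(247, 150) [0.7194 0.0637 0.0682]
(247, 191) [0.6058 0.0665 0.0296]
(218, 172) [0.6535 0.1427 0.0768]
(268, 174) [0.6496 0.0015 0.0732]
(377, 260) [ 0.4091 -0.3135  0.0192]
(380, 200) [ 0.5863 -0.3259 -0.0022]
(372, 145) [ 0.7429 -0.2973  0.0446]
(278, 215) [ 0.5371 -0.0245  0.0217]
(303, 253) [ 0.4278 -0.0999  0.0524]
(430, 187) [ 0.6243 -0.4719  0.017 ]
(454, 210) [ 0.5566 -0.5414  0.0181]
(187, 260) [0.4047 0.2337 0.0289]
(247, 137) [0.743  0.0553 0.1284]
(340, 240) [ 0.4665 -0.207  -0.0045]
```

View pics/t0foot.png

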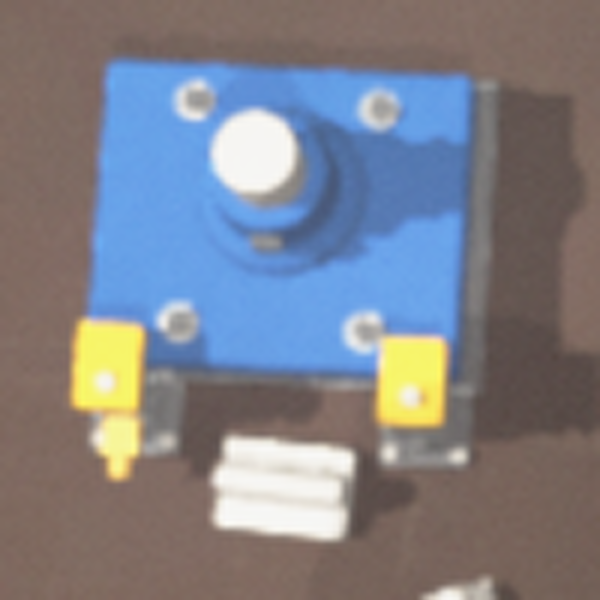

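View pics/s0foot.png

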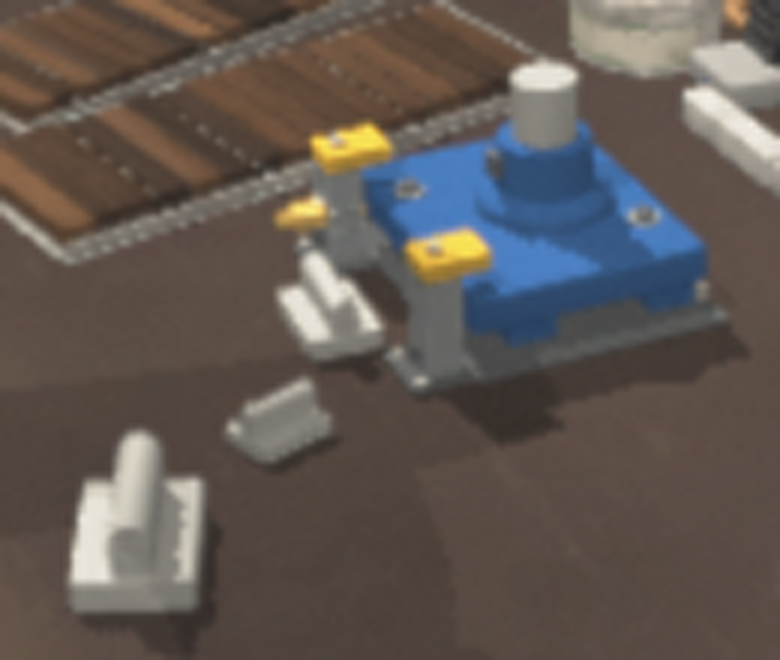

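View pics/t0bar.png

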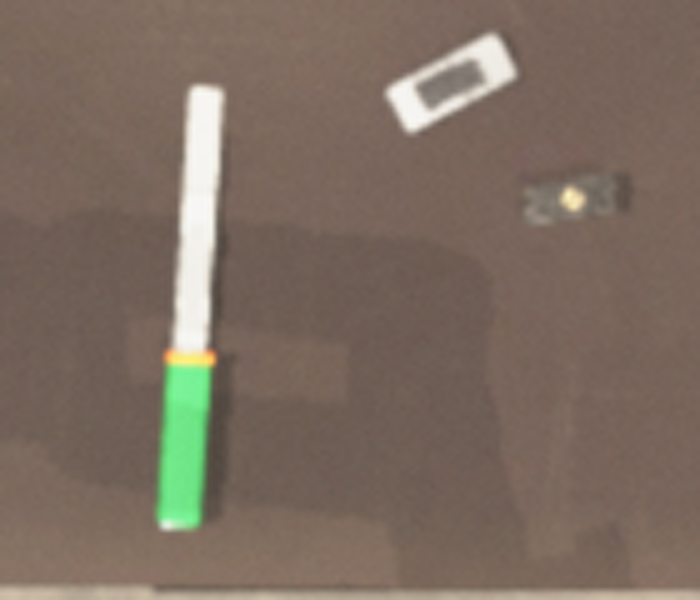

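```bash
python3 - <<'E'
from h import *
s=load('top0'); hsv=cv2.cvtColor(s['color'],cv2.COLOR_RGB2HSV)
H,S,V=[hsv[...,i].astype(int) for i in range(3)]
C=cloud(s)
def m_(c,x0,y0,x1,y1):
    m=np.zeros(c.shape,bool); m[y0:y1,x0:x1]=c[y0:y1,x0:x1]; return m
def stat(m,z,n):
    vu=np.argwhere(m); p=onplane(s,vu[:,::-1],z)[:,:2]; c=p.mean(0)
    r=cv2.minAreaRect((p*1000).astype(np.float32))
    print(n,len(p),'c',c.round(4),'rect',np.round(r[0],1),np.round(r[1],1),round(r[2],1)); return p
green=m_((H>45)&(H<75)&(S>100),340,220,400,290)
pg=stat(green,.017,'grip')
bar=m_((S<40)&(V>180),365,180,395,245); pb=stat(bar,.008,'shank')
allp=np.r_[pg,pb]
vx,vy,x0,y0=cv2.fitLine((allp*1000).astype(np.float32),cv2.DIST_L2,0,.01,.01).ravel(); print('bar dir',vx,vy,np.degrees(np.arctan2(vy,vx)))
d=np.array([vx,vy]); t=allp@d; print('extent',t.min(),t.max(), 'green',(pg@d).min(),(pg@d).max(), 'perp',(allp@np.array([-vy,vx])).mean())
blue=m_((H>100)&(H<125)&(S>120),200,105,300,190); stat(blue,.05,'foot')
# back edge & left edge fit by boundary
vu=np.argwhere(blue)
top=[(u,vu[vu[:,1]==u,0].min()-.5) for u in range(222,275)]
P=onplane(s,top,.05); k=np.polyfit(P[:,1],P[:,0],1); print('back edge slope x per y',k, P[[0,-1]])
lef=[(vu[vu[:,0]==v,1].min()-.5,v) for v in range(124,160)]
P=onplane(s,lef,.05); k2=np.polyfit(P[:,0],P[:,1],1); print('left edge y per x',k2,P[[0,-1]])
yel=(H>18)&(H<32)&(S>120)
for n,b in (('L',(205,160,226,179)),('R',(260,160,280,182))):
    stat(m_(yel,*b),.073,'yel'+n)
w=m_((S<40)&(V>150),230,180,262,202); stat(w,.02,'fulc')
print(C[186:201,238:258,2].max(1).round(3))
E
```

```text
grip 268 c [ 0.4143 -0.312 ] rect [ 414. -312.] [25.1 89.8] 86.2
shank 365 c [ 0.5475 -0.3218] rect [ 547.1 -322. ] [ 20.8 155.4] 86.5
bar dir 0.99744314 -0.07146442 -4.098103
extent 0.3903390755757116 0.646455635917671 green 0.3903390755757116 0.48016403684762293 perp -0.2817465275030709
foot 2317 c [0.7362 0.0683] rect [735.   68.8] [176.7 147.7] 87.7
back edge slope x per y [0.03881746 0.80614379] [[ 0.81341286  0.14221912  0.05      ]
 [ 0.80588679 -0.01008702  0.05      ]]
left edge y per x [-0.03751696  0.18470629] [[0.7997956  0.1549142  0.05      ]
 [0.69583612 0.16000888 0.05      ]]
yelL 148 c [0.658 0.145] rect [657.  145.1] [40.9 31.3] 1.9
yelR 132 c [0.6512 0.0007] rect [651.1   1.6] [37.6 28.4] 1.2
fulc 356 c [0.6075 0.0693] rect [607.4  70.2] [68.  47.3] 84.1
[0.019 0.029 0.039 0.038 0.04  0.039 0.043 0.035 0.031 0.019 0.017 0.019
 0.017 0.015 0.006]
```

```bash
cat >> h.py <<'E'
def tri(sa,ua,sb,ub):
    ra=rays(sa,ua)[0]; rb=rays(sb,ub)[0]; ra/=np.linalg.norm(ra); rb/=np.linalg.norm(rb)
    A=np.c_[ra,-rb]; t=np.linalg.lstsq(A,sb['xyz']-sa['xyz'],rcond=None)[0]
    p,q=sa['xyz']+ra*t[0],sb['xyz']+rb*t[1]; return (p+q)/2,np.linalg.norm(p-q)
def go(target,yaw):
    """remaining tool shift (mm) to target with tool yaw = yaw"""
    st=bot.state(); d=np.array(target)-st['tcp_pos']; c,s_=np.cos(yaw),np.sin(yaw)
    print('tcp',st['tcp_pos'].round(4),'yaw',st['tcp_rot'][2].round(4),'t',st['time_s'],'open',round(st['opening'],3),'F',st['ft_force'].round(2))
    print('shift mm x,y,z',np.round(1000*np.array([c*d[0]+s_*d[1], s_*d[0]-c*d[1], -d[2]]),1),'turn',round(st['tcp_rot'][2]-yaw,4))
E
python3 - <<'E'
from h import *
a=load('top0'); b=load('scene0')
t=lambda u,v:(200+(u+.5)/6-.5,110+(v+.5)/6-.5)
g=lambda u,v:(240+(u+.5)/6-.5,125+(v+.5)/6-.5)
print('ridge z.036 top',onplane(a,[t(280,483),t(217,477),t(343,490)],.036))
print('ridge scene',onplane(b,[g(330,280)],.036))
print('tri mid', tri(a,[t(280,483)],b,[g(330,280)]))
print('column', tri(a,[t(255,153)],b,[g(545,78)]))
print('col top z.128/.132',onplane(a,[t(255,153)],.132),onplane(b,[g(545,78)],.132))
E
```

```text
ridge z.036 top [[0.60769752 0.06778287 0.036     ]
 [0.61034126 0.09835712 0.036     ]
 [0.60456744 0.0372126  0.036     ]]
ridge scene [[0.61010459 0.06582153 0.036     ]]
tri mid (array([0.60917057, 0.06738298, 0.03527225]), np.float64(0.00294494043749065))
column (array([0.74887887, 0.06792504, 0.13143137]), np.float64(0.002801233459024995))
col top z.128/.132 [[0.74742248 0.06835318 0.132     ]] [[0.74979587 0.06671148 0.132     ]]
```

Call:
apply_moves([
  [-1, 0, 0, 0, 0.148],
  [-1, 0, 0, 0, 0.148],
  [-1, 30, -25, 0, 0],
  [-1, 30, -25, 0, 0],
  [-1, 30, -25, 0, 0],
  [-1, 30, -25, 0, 0],
  [-1, 30, -25, 0, 0],
  [-1, 30, -25, 0, 0],
], newtons=5)

```text
time_s: 0.9
tcp_pos: [0.3134, -0.3984, 0.2183]
tcp_rot: [-3.141, 0.0, -0.072]
ft_force: [0.3, -0.8, 0.4]
opening: 1.002
```

```bash
python3 -c "
from h import *
go((.432,-.3134,.06),-.0725)"
```

```text
tcp [ 0.3134 -0.3984  0.2183] yaw -0.0725 t 0.9 open 1.002 F [ 0.33 -0.82  0.36]
shift mm x,y,z [112.1 -93.3 158.3] turn 0.0
```

Call:
apply_moves([
  [-1, 28, -23, 20, 0],
  [-1, 28, -23, 20, 0],
  [-1, 28, -23, 20, 0],
  [-1, 28, -24, 20, 0],
  [-1, 0, 0, 40, 0],
  [-1, 0, 0, 38, 0],
  [-1, 0, 0, 0, 0],
])

```text
time_s: 1.6
tcp_pos: [0.4281, -0.3112, 0.0558]
tcp_rot: [-3.134, 0.008, -0.071]
ft_force: [-0.5, 0.6, 0.2]
opening: 1.001
```

```bash
python3 - <<'E'
from h import *
go((.432,-.3134,.003),-.0725)
s=shot('scene','s1'); crop(s,250,220,380,290,6,'s1c'); t=shot('top','t1'); crop(t,330,170,430,290,5,'t1c')
E
```

```text
tcp [ 0.4281 -0.3112  0.0558] yaw -0.0712 t 1.6 open 1.001 F [-0.5   0.58  0.21]
shift mm x,y,z [ 4.1  1.9 52.8] turn 0.0013
```

View pics/s1c.png

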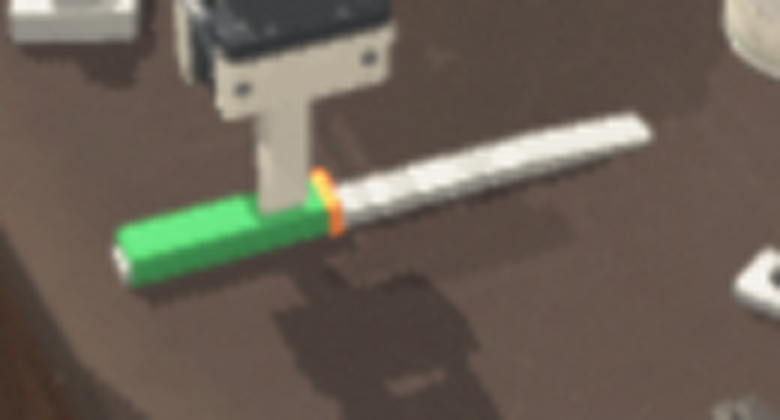

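Call:
apply_moves([
  [-1, 0, 0, 20, 0],
  [-1, 0, 0, 20, 0],
  [-1, 0, 0, 10, 0],
  [-1, 0, 0, 4, 0],
  [-1, 0, 0, 0, 0],
])

```text
time_s: 2.2
tcp_pos: [0.4312, -0.3156, 0.0075]
tcp_rot: [3.141, -0.001, -0.073]
ft_force: [-0.6, 0.0, -0.5]
opening: 0.995
```

```bash
python3 - <<'E'
from h import *
go((.432,-.3134,.005),-.0725)
s=shot('scene','s2'); crop(s,250,220,380,290,6,'s2c')
E
```

```text
tcp [ 0.4312 -0.3156  0.0075] yaw -0.0725 t 2.2 open 0.995 F [-0.65  0.05 -0.52]
shift mm x,y,z [ 0.6 -2.3  2.5] turn -0.0
```

View pics/s2c.png

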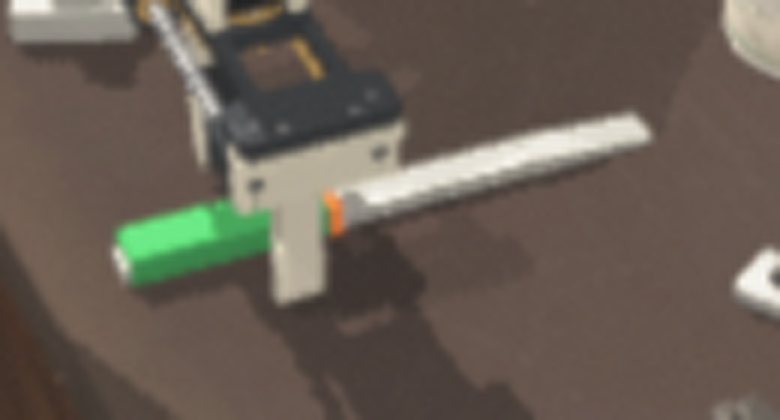

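Call:
apply_moves([
  [1, 0, 0, 1, 0],
  [1, 0, 0, 0, 0],
  [1, 0, 0, 0, 0],
  [1, 0, 0, 0, 0],
  [1, 0, 0, 0, 0],
  [1, 0, 0, 0, 0],
], newtons=8)

```text
time_s: 2.85
tcp_pos: [0.4309, -0.315, 0.0057]
tcp_rot: [-3.142, -0.0, -0.072]
ft_force: [0.2, -0.4, -0.7]
opening: 0.534
```

Call:
apply_moves([
  [1, 0, 0, -5, 0],
  [1, 0, 0, -8, 0],
  [1, 0, 0, -8, 0],
  [1, 0, 0, -8, 0],
  [1, 0, 0, 0, 0],
])

```text
time_s: 3.35
tcp_pos: [0.4317, -0.3158, 0.0363]
tcp_rot: [3.14, -0.002, -0.072]
ft_force: [-0.2, 0.7, -0.2]
opening: 0.105
```

```bash
python3 - <<'E'
from h import *
go((.432,-.3134,.074),-.0725)
s=shot('scene','s3'); crop(s,240,200,380,290,5,'s3c')
E
```

```text
tcp [ 0.4317 -0.3158  0.0363] yaw -0.0722 t 3.35 open 0.105 F [-0.17  0.65 -0.22]
shift mm x,y,z [  0.1  -2.4 -37.7] turn 0.0003
```

View pics/s3c.png

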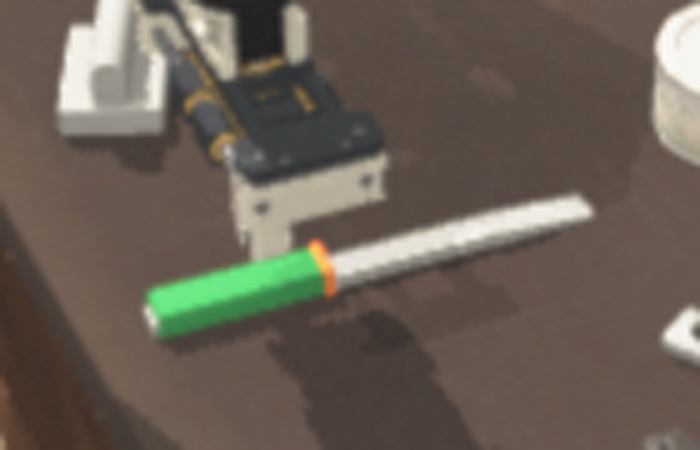

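Call:
apply_moves([
  [-1, 0, 0, 0, 0],
  [-1, 0, 0, 0, 0],
  [-1, 0, 0, 0, 0],
  [-1, 0, 0, 0, 0],
  [-1, 0, 0, 0, 0],
  [-1, 0, 0, 0, 0],
  [-1, 0, 0, 0, 0],
])

```text
time_s: 4.1
tcp_pos: [0.4309, -0.315, 0.0346]
tcp_rot: [-3.142, 0.0, -0.072]
ft_force: [0.4, -0.2, 0.1]
opening: 0.613
```

Call:
apply_moves([
  [-1, 0, 0, 8, 0],
  [-1, 0, -1, 10, 0],
  [-1, 0, -1, 8, 0],
  [-1, 0, 0, 5, 0],
  [1, 0, 0, 0, 0],
  [1, 0, 0, 0, 0],
  [1, 0, 0, 0, 0],
  [1, 0, 0, 0, 0],
])

```text
time_s: 4.9
tcp_pos: [0.4312, -0.3132, 0.004]
tcp_rot: [3.141, -0.001, -0.072]
ft_force: [0.2, 0.5, -0.7]
opening: 0.711
```

Call:
apply_moves([
  [1, 0, 0, 0, 0],
  [1, 0, 0, 0, 0],
  [1, 0, 0, 0, 0],
  [1, 0, 0, 0, 0],
  [1, 0, 0, 0, 0],
  [1, 0, 0, 0, 0],
])

```text
time_s: 5.5
tcp_pos: [0.431, -0.3131, 0.0037]
tcp_rot: [3.141, -0.0, -0.072]
ft_force: [-0.4, -0.1, -0.4]
opening: 0.257
```

Call:
apply_moves([
  [1, 0, 0, 0, 0],
  [1, 0, 0, -5, 0],
  [1, 1, 0, -10, 0],
  [1, 2, 0, -15, 0],
  [1, 2, 0, -15, 0],
  [1, 3, 0, -15, 0],
  [1, 3, 0, -5, 0],
  [1, 0, 0, 0, 0],
])

```text
time_s: 6.3
tcp_pos: [0.4428, -0.3143, 0.0698]
tcp_rot: [3.14, -0.002, -0.072]
ft_force: [0.4, -0.4, -1.6]
opening: 0.258
```

```bash
python3 - <<'E'
from h import *
go((.432,-.3134,.074),-.0725)
s=shot('scene','s4'); crop(s,240,170,380,290,5,'s4c')
E
```

```text
tcp [ 0.4428 -0.3143  0.0698] yaw -0.0719 t 6.3 open 0.258 F [ 0.43 -0.4  -1.6 ]
shift mm x,y,z [-10.9  -0.1  -4.2] turn 0.0006
```

View pics/s4c.png

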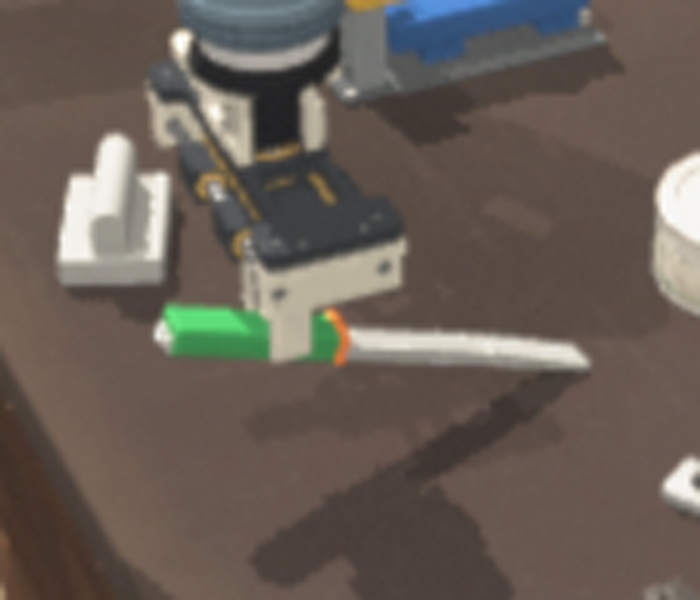

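Call:
apply_moves([
  [1, 0, 0, 0, 0],
  [1, 0, 0, 0, 0],
  [1, 0, 0, -5, 0],
  [1, 0, 0, -15, 0],
  [1, 0, 0, -30, 0],
  [1, 0, 0, -30, 0],
  [1, 0, 0, -20, 0],
  [1, 0, 0, 0, 0],
], newtons=45)

```text
time_s: 7.15
tcp_pos: [0.443, -0.315, 0.1715]
tcp_rot: [3.138, -0.004, -0.072]
ft_force: [0.7, -0.4, -2.0]
opening: 0.254
```

```bash
python3 - <<'E'
from h import *
go((.432,-.3134,.074),-.0725)
s=shot('scene','s5'); crop(s,240,150,380,270,5,'s5c'); t=shot('top','t5'); crop(t,330,150,430,290,4,'t5c')
E
```

```text
tcp [ 0.443  -0.315   0.1715] yaw -0.0721 t 7.15 open 0.254 F [ 0.73 -0.44 -2.03]
shift mm x,y,z [-11.1  -0.8  97.5] turn 0.0004
```

View pics/s5c.png

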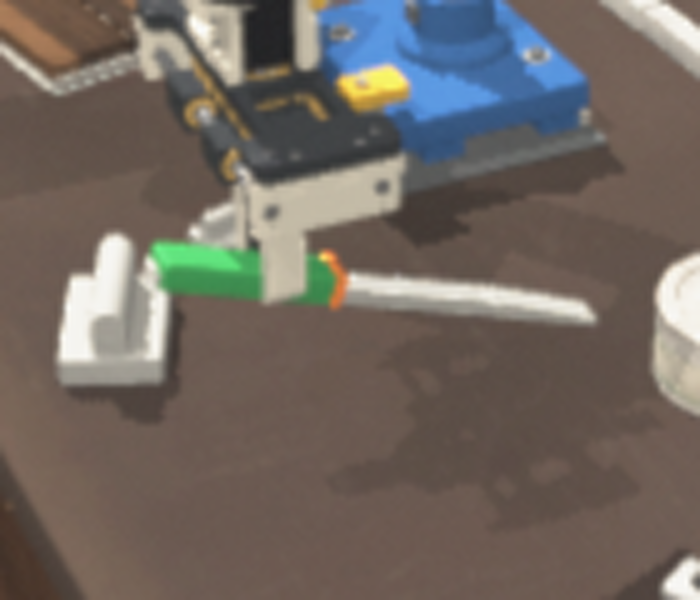

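View pics/t5c.png

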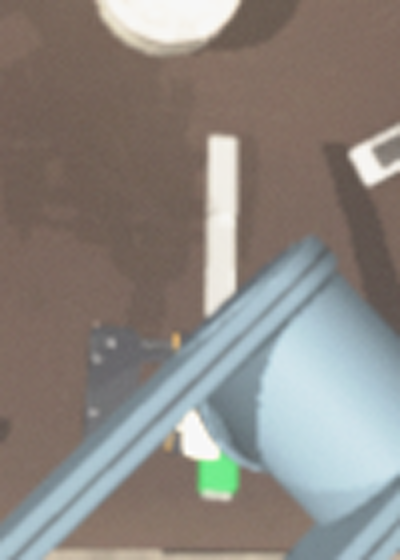

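```bash
python3 - <<'E'
from h import *
a=load('top5'.replace('top','t')); b=load('s5')
t=lambda u,v:(330+(u+.5)/4-.5,150+(v+.5)/4-.5)
g=lambda u,v:(240+(u+.5)/5-.5,150+(v+.5)/5-.5)
for p,q in (((224,137),(591,312)),((219,490),(158,263))):
    x,e=tri(a,[t(*p)],b,[g(*q)]); print(x.round(4),e.round(4),(x-bot.state()['tcp_pos']).round(4))
print(onplane(a,[t(224,137)],.10))
E
```

```text
[ 0.6221 -0.3289  0.1046] 0.0042 [ 0.1805 -0.0154 -0.0634]
[ 0.3839 -0.3103  0.1992] 0.0022 [-0.0576  0.0031  0.0312]
[[ 0.62078951 -0.32859128  0.1       ]]
```

Call:
apply_moves([
  [1, 0, 0, 0, -0.0345],
  [1, -2, -20, 0, 0],
  [1, -2, -35, 0, 0],
  [1, -3, -40, 0, 0],
  [1, -3, -40, 0, 0],
  [1, -3, -40, 0, 0],
  [1, -3, -40, 0, 0],
  [1, -3, -40, 0, 0],
])

```text
time_s: 8.05
tcp_pos: [0.4306, -0.0554, 0.1672]
tcp_rot: [-3.14, 0.003, -0.038]
ft_force: [0.6, 0.8, -3.3]
opening: 0.255
```

Call:
apply_moves([
  [1, -3, -40, 0, 0],
  [1, -3, -40, 0, 0],
  [1, -2, -35, 0, 0],
  [1, 0, -22, 0, 0],
  [1, 0, -3, 0, 0],
  [1, 0, 0, 0, 0],
  [1, 0, 0, 0, 0],
])

```text
time_s: 8.75
tcp_pos: [0.4292, 0.0814, 0.168]
tcp_rot: [3.141, 0.001, -0.038]
ft_force: [-0.0, -0.0, -2.1]
opening: 0.254
```

```bash
python3 - <<'E'
from h import *
go((.431,.080,.108),-.038)
s=shot('scene','s6'); crop(s,220,110,370,230,5,'s6c'); t=shot('top','t6'); crop(t,200,110,320,230,5,'t6c')
E
```

```text
tcp [0.4292 0.0814 0.168 ] yaw -0.0379 t 8.75 open 0.254 F [-0.05 -0.01 -2.12]
shift mm x,y,z [ 1.8  1.4 60. ] turn 0.0001
```

View pics/s6c.png

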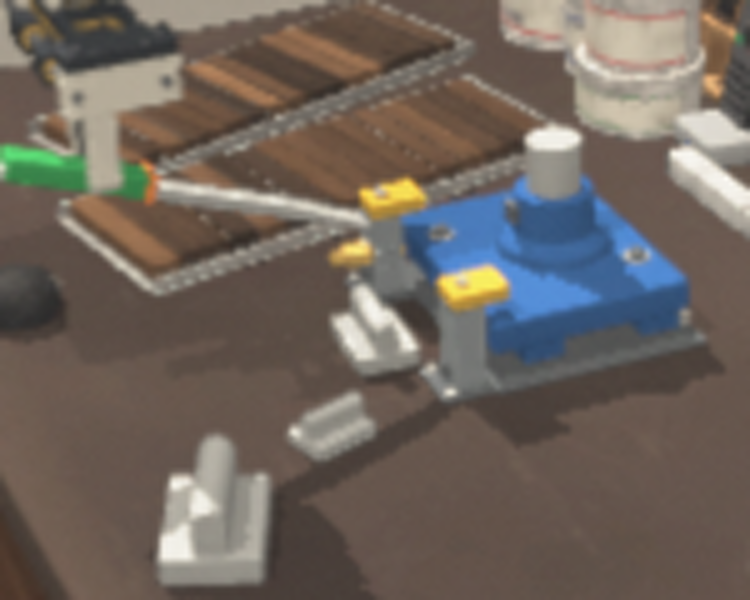

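View pics/t6c.png

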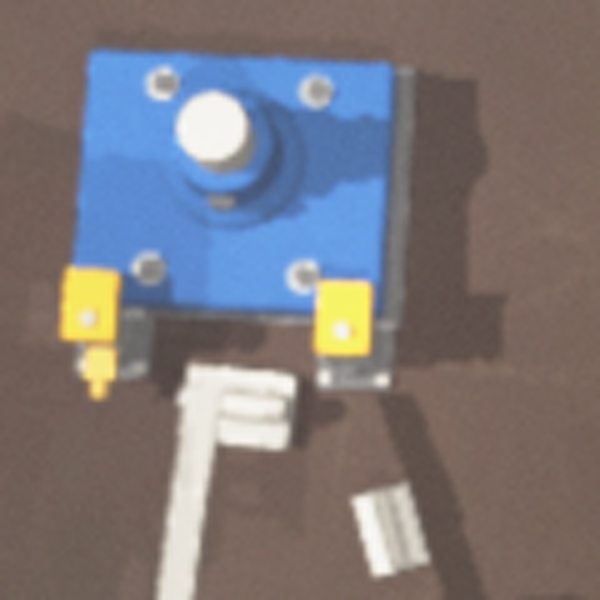

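```bash
python3 - <<'E'
from h import *
a=load('t6'); b=load('s6')
t=lambda u,v:(200+(u+.5)/5-.5,110+(v+.5)/5-.5)
g=lambda u,v:(220+(u+.5)/5-.5,110+(v+.5)/5-.5)
print(onplane(a,[t(201,368)],.101), onplane(a,[t(176,590)],.13))
# scene: bar near right post? edges at shank hidden point (360,216)
print(onplane(b,[g(360,216)],.105))
print(onplane(a,[t(254,405)],.036))
C=cloud(a); P=C[110:230,200:320].reshape(-1,3); m=(abs(P[:,0]-.6)<.05)&(P[:,2]>.07)&(abs(P[:,1]-.07)<.05); print(P[m][:, :].mean(0))
import numpy as np
x=np.polyfit(P[m][:,0],P[m][:,2],1); print('slope',x,np.degrees(np.arctan(x[0])),P[m][:,0].max())
E
```

```text
[[0.61870729 0.07604072 0.101     ]] [[0.49446786 0.0811342  0.13      ]]
[[0.60535306 0.07347219 0.105     ]]
[[0.60629764 0.05569406 0.036     ]]
[0.57730481 0.07365513 0.11267346]
slope [-0.4746039   0.38666457] -25.389198083058062 0.6061504448621345
```

Call:
apply_moves([
  [1, 0, 0, 10, 0],
  [1, 0, 1, 15, 0],
  [1, 0, 1, 15, 0],
  [1, 0, 0, 10, 0],
  [1, 0, 0, 5, 0],
  [1, 0, 0, 3, 0],
  [1, 0, 0, 0, 0],
  [1, 0, 0, 0, 0],
])

```text
time_s: 9.65
tcp_pos: [0.4302, 0.0799, 0.1111]
tcp_rot: [3.142, -0.001, -0.038]
ft_force: [-0.1, -0.0, -2.8]
opening: 0.256
```

```bash
python3 - <<'E'
from h import *
go((.491,.077,.084),-.038)
s=shot('scene','s7'); crop(s,220,110,370,230,5,'s7c'); t=shot('top','t7'); crop(t,200,110,320,230,5,'t7c')
E
```

```text
tcp [0.4302 0.0799 0.1111] yaw -0.0377 t 9.65 open 0.256 F [-0.08 -0.02 -2.79]
shift mm x,y,z [60.9  0.6 27.1] turn 0.0003
```

View pics/s7c.png

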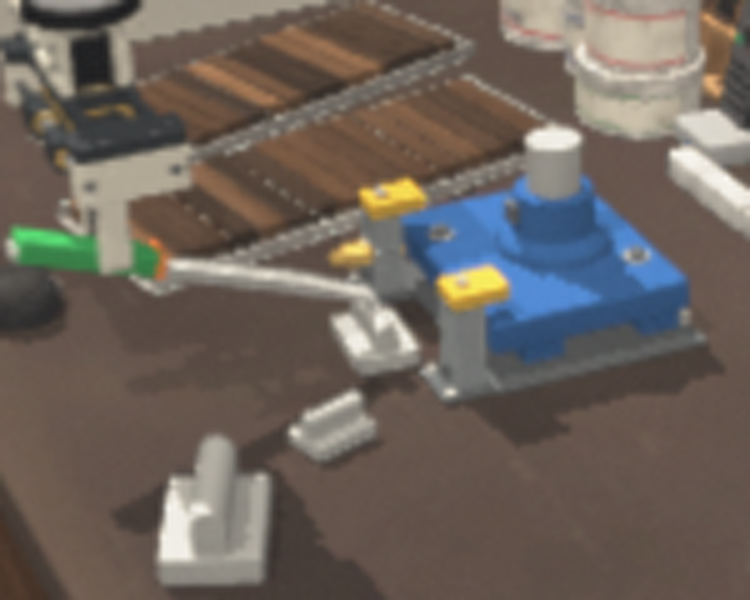

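View pics/t7c.png

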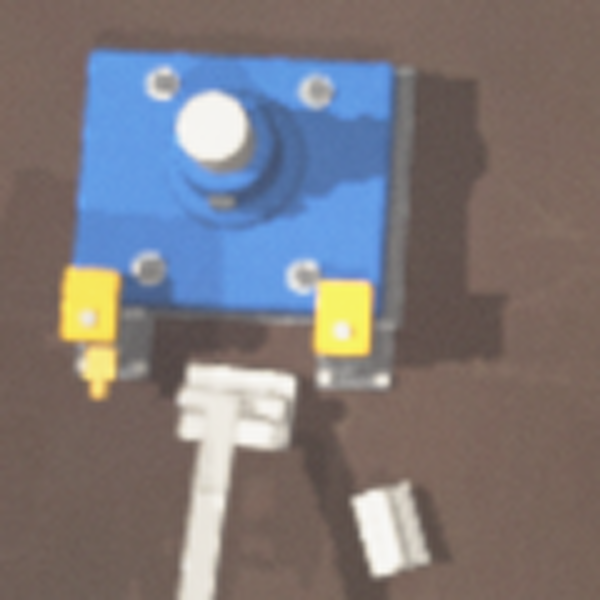

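```bash
python3 - <<'E'
from h import *
a=load('t7'); b=load('s7')
t=lambda u,v:(200+(u+.5)/5-.5,110+(v+.5)/5-.5)
g=lambda u,v:(220+(u+.5)/5-.5,110+(v+.5)/5-.5)
print(onplane(a,[t(222,396)],.044), onplane(a,[t(198,590)],.09), onplane(b,[g(376,294)],.044))
print(tri(a,[t(222,396)],b,[g(376,294)]))
print('ridge',tri(a,[t(270,408)],b,[g(388,312)]), 'rear edge fulcrum base',onplane(a,[t(243,371)],.014))
print('lip from plate front edge top', onplane(a,[t(230,313)],.05))
E
```

```text
[[0.61038244 0.07313376 0.044     ]] [[0.49632749 0.07608447 0.09      ]] [[0.61340265 0.07060663 0.044     ]]
(array([0.6122483 , 0.07263588, 0.04305728]), np.float64(0.003719919813657209))
ridge (array([0.60672938, 0.04396949, 0.04460063]), np.float64(0.00670965485275963)) rear edge fulcrum base [[0.62918773 0.06594929 0.014     ]]
lip from plate front edge top [[0.65797787 0.06887849 0.05      ]]
```

Call:
apply_moves([
  [1, 8, 0, 4, 0],
  [1, 10, 0, 5, 0],
  [1, 10, 0, 4, 0],
  [1, 10, 0, 4, 0],
  [1, 10, 0, 4, 0],
  [1, 8, 0, 3, 0],
  [1, 5, 0, 2, 0],
  [1, 0, 0, 0, 0],
])

```text
time_s: 10.55
tcp_pos: [0.4917, 0.0775, 0.0844]
tcp_rot: [-3.142, -0.0, -0.038]
ft_force: [0.4, 0.3, -1.4]
opening: 0.249
```

```bash
python3 - <<'E'
from h import *
go((.495,.077,.084),-.038)
s=shot('scene','s8'); crop(s,220,110,370,230,5,'s8c'); t=shot('top','t8'); crop(t,200,110,320,230,5,'t8c')
E
```

```text
tcp [0.4917 0.0775 0.0844] yaw -0.0379 t 10.55 open 0.249 F [ 0.44  0.3  -1.39]
shift mm x,y,z [3.3 0.4 0.4] turn 0.0001
```

View pics/s8c.png

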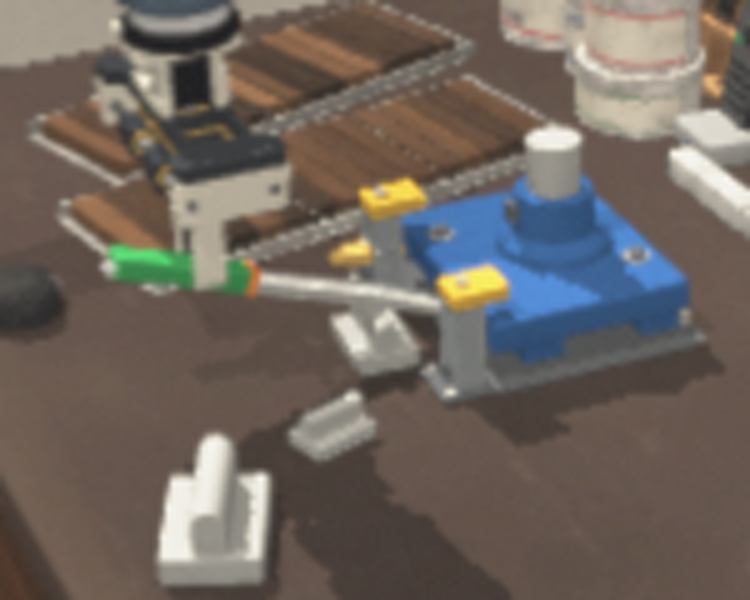

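View pics/t8c.png

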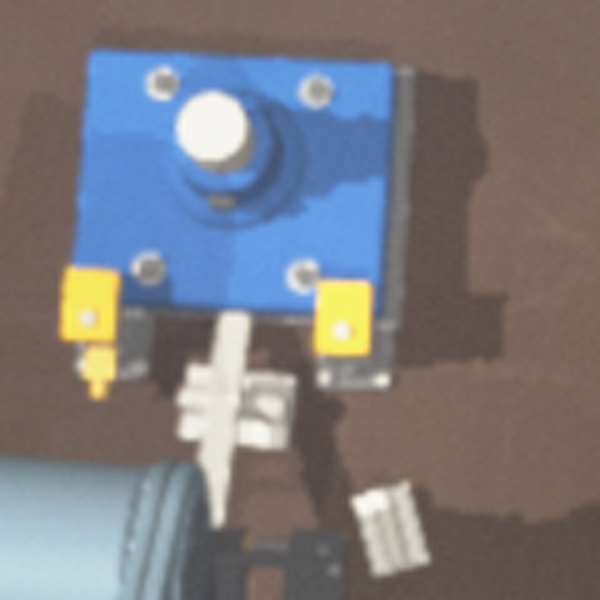

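Call:
apply_moves([
  [1, 3, 0, 1, 0],
  [1, 0, 0, 2, 0],
  [1, 0, 0, 2, 0],
  [1, 0, 0, 2, 0],
  [1, 0, 0, 0, 0],
], newtons=30)

```text
time_s: 11.15
tcp_pos: [0.4938, 0.0776, 0.0776]
tcp_rot: [-3.142, -0.0, -0.038]
ft_force: [-0.3, 0.5, -0.9]
opening: 0.254
```

Call:
apply_moves([
  [1, 0, 0, 2, 0],
  [1, -1, 0, 2, 0],
  [1, 0, 0, 2, 0],
  [1, 0, 0, 0, 0],
])

```text
time_s: 11.55
tcp_pos: [0.4929, 0.0776, 0.0725]
tcp_rot: [3.142, -0.001, -0.038]
ft_force: [-3.4, 0.2, 10.6]
opening: 0.254
```

Call:
apply_moves([
  [1, -1, 0, 2, 0],
  [1, -1, 0, 2, 0],
  [1, 0, 0, 2, 0],
  [1, 0, 0, 0, 0],
])

```text
time_s: 11.95
tcp_pos: [0.4911, 0.0776, 0.0668]
tcp_rot: [3.141, -0.001, -0.038]
ft_force: [-3.0, 0.1, 11.8]
opening: 0.255
```

```bash
python3 - <<'E'
from h import *
go((.495,.077,.084),-.038)
s=shot('scene','s9'); crop(s,220,110,370,230,5,'s9c'); t=shot('top','t9'); crop(t,200,110,320,230,5,'t9c')
E
```

```text
tcp [0.4911 0.0776 0.0668] yaw -0.0376 t 11.95 open 0.255 F [-3.04  0.08 11.84]
shift mm x,y,z [  3.9   0.5 -17.2] turn 0.0004
```

View pics/s9c.png

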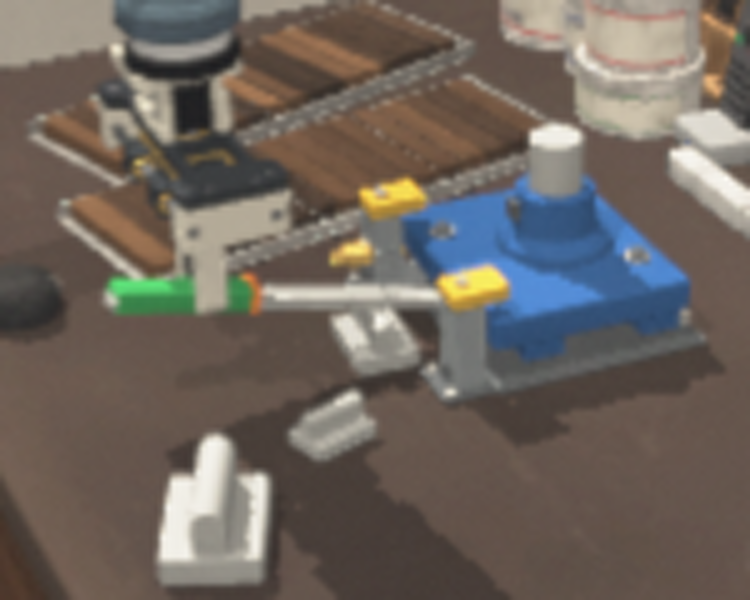

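View pics/t9c.png

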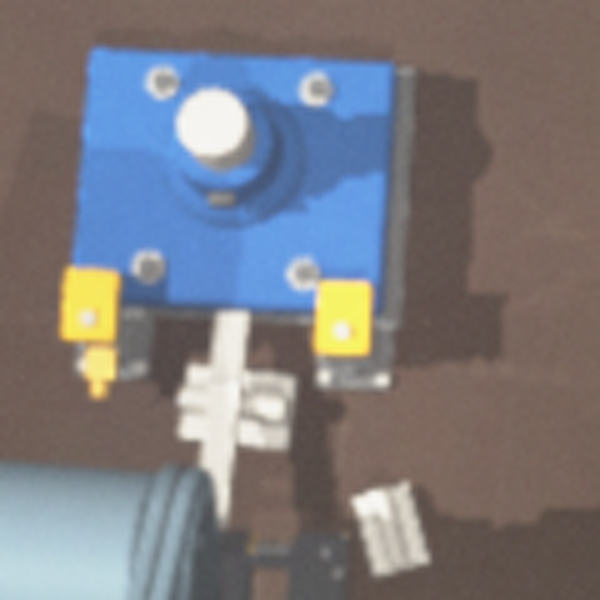

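```bash
cat >> h.py <<'E'
def bolt(t,s):
    def cen(im,b):
        x0,y0,x1,y1=b; h=cv2.cvtColor(im,cv2.COLOR_RGB2HSV)[y0:y1,x0:x1].astype(int)
        m=((h[...,0]>15)&(h[...,0]<35)&(h[...,1]>90)&(h[...,2]>80)); v,u=np.nonzero(m)
        return (round(u.mean()+x0,2),round(v.mean()+y0,2),int(m.sum()), int(v.max()+y0), int(u.min()+x0)) if len(u) else None
    return cen(t['color'],(212,178,226,194)),cen(s['color'],(283,155,296,166))
def colm(t,s):
    # foot pose cue: grey column top centroid
    out=[]
    for im,b in ((t['color'],(230,122,256,148)),(s['color'],(320,130,340,142))):
        x0,y0,x1,y1=b; h=cv2.cvtColor(im,cv2.COLOR_RGB2HSV)[y0:y1,x0:x1].astype(int)
        m=(h[...,1]<40)&(h[...,2]>170); v,u=np.nonzero(m); out.append((round(u.mean()+x0,2),round(v.mean()+y0,2),int(m.sum())))
    return out
E
python3 - <<'E'
from h import *
for k in (5,6,7,8,9):
    print(k,bolt(load(f't{k}'),load(f's{k}')),colm(load(f't{k}'),load(f's{k}')))
E
```

```text
5 ((np.float64(219.52), np.float64(182.79), 71, 189, 213), (np.float64(292.0), np.float64(164.75), 4, 165, 290)) [(np.float64(240.85), np.float64(134.12), 181), (np.float64(330.88), np.float64(136.9), 60)]
6 ((np.float64(219.46), np.float64(182.76), 71, 189, 213), (np.float64(289.8), np.float64(160.41), 41, 163, 286)) [(np.float64(241.05), np.float64(134.23), 172), (np.float64(330.67), np.float64(136.94), 48)]
7 ((np.float64(219.52), np.float64(182.79), 71, 189, 213), (np.float64(289.69), np.float64(160.43), 42, 163, 285)) [(np.float64(241.01), np.float64(134.23), 174), (np.float64(330.3), np.float64(137.13), 46)]
8 ((np.float64(219.52), np.float64(182.79), 71, 189, 213), (np.float64(289.69), np.float64(160.43), 42, 163, 285)) [(np.float64(241.01), np.float64(134.18), 173), (np.float64(330.47), np.float64(137.04), 47)]
9 ((np.float64(219.51), np.float64(182.74), 69, 189, 213), (np.float64(289.73), np.float64(160.41), 41, 163, 286)) [(np.float64(240.99), np.float64(133.59), 173), (np.float64(330.93), np.float64(136.76), 45)]
```

Call:
apply_moves([
  [1, 0, 0, 2, 0],
  [1, -1, 0, 2, 0],
  [1, 0, 0, 0, 0],
])

```text
time_s: 12.35
tcp_pos: [0.4902, 0.0777, 0.0628]
tcp_rot: [3.141, -0.001, -0.038]
ft_force: [-3.4, 0.3, 11.6]
opening: 0.256
```

```bash
python3 - <<'E'
from h import *
go((.495,.077,.084),-.038)
s=shot('scene','s10');t=shot('top','t10'); print(bolt(t,s),colm(t,s))
E
```

```text
tcp [0.4902 0.0777 0.0628] yaw -0.0376 t 12.35 open 0.256 F [-3.36  0.31 11.55]
shift mm x,y,z [  4.9   0.5 -21.2] turn 0.0004
((np.float64(219.49), np.float64(182.67), 70, 189, 213), (np.float64(289.82), np.float64(160.35), 40, 163, 286)) [(np.float64(241.17), np.float64(133.16), 173), (np.float64(331.54), np.float64(136.46), 46)]
```

Call:
apply_moves([
  [1, 0, 0, 2, 0],
  [1, -1, 0, 2, 0],
  [1, 0, 0, 0, 0],
])

```text
time_s: 12.75
tcp_pos: [0.4893, 0.0777, 0.0588]
tcp_rot: [3.141, -0.002, -0.038]
ft_force: [-3.7, 0.0, 11.6]
opening: 0.253
```

```bash
python3 - <<'E'
from h import *
go((.495,.077,.084),-.038)
s=shot('scene','s11');t=shot('top','t11'); print(bolt(t,s),colm(t,s))
E
```

```text
tcp [0.4893 0.0777 0.0588] yaw -0.0375 t 12.75 open 0.253 F [-3.68  0.02 11.62]
shift mm x,y,z [  5.7   0.5 -25.2] turn 0.0005
((np.float64(219.52), np.float64(182.61), 69, 189, 213), (np.float64(289.82), np.float64(160.35), 40, 163, 286)) [(np.float64(241.09), np.float64(132.91), 171), (np.float64(332.07), np.float64(136.0), 42)]
```

Call:
apply_moves([
  [1, 0, 0, 2, 0],
  [1, 0, 0, 0, 0],
])

```text
time_s: 13.05
tcp_pos: [0.4889, 0.0778, 0.0568]
tcp_rot: [3.141, -0.001, -0.037]
ft_force: [-3.3, 0.1, 12.7]
opening: 0.256
```

```bash
python3 - <<'E'
from h import *
go((.495,.077,.084),-.038)
s=shot('scene','s12');t=shot('top','t12'); print(bolt(t,s),colm(t,s))
E
```

```text
tcp [0.4889 0.0778 0.0568] yaw -0.0375 t 13.05 open 0.256 F [-3.25  0.08 12.72]
shift mm x,y,z [  6.1   0.5 -27.2] turn 0.0005
((np.float64(219.55), np.float64(182.46), 67, 189, 213), (np.float64(289.95), np.float64(160.34), 38, 163, 286)) [(np.float64(240.99), np.float64(132.23), 173), (np.float64(332.13), np.float64(135.91), 45)]
```

Call:
apply_moves([
  [1, -1, 0, 2, 0],
  [1, 0, 0, 0, 0],
])

```text
time_s: 13.35
tcp_pos: [0.4886, 0.0777, 0.055]
tcp_rot: [3.141, -0.002, -0.038]
ft_force: [-2.4, -0.9, 12.8]
opening: 0.251
```

```bash
python3 - <<'E'
from h import *
s=shot('scene','s13');t=shot('top','t13'); print(bolt(t,s),colm(t,s))
E
```

```text
((np.float64(219.51), np.float64(182.51), 68, 189, 213), (np.float64(289.95), np.float64(160.34), 38, 163, 286)) [(np.float64(240.94), np.float64(132.06), 173), (np.float64(332.04), np.float64(135.96), 45)]
```

Call:
apply_moves([
  [1, 0, 0, 1.5, 0],
  [1, 0, 0, 0, 0],
])

```text
time_s: 13.65
tcp_pos: [0.4883, 0.0778, 0.0534]
tcp_rot: [3.141, -0.002, -0.038]
ft_force: [-2.6, -0.8, 13.2]
opening: 0.257
```

```bash
python3 - <<'E'
from h import *
s=shot('scene','s14');t=shot('top','t14'); print(bolt(t,s),colm(t,s))
E
```

```text
((np.float64(219.51), np.float64(182.51), 68, 189, 213), (np.float64(289.95), np.float64(160.34), 38, 163, 286)) [(np.float64(240.91), np.float64(131.98), 175), (np.float64(332.27), np.float64(135.96), 45)]
```

Call:
apply_moves([
  [1, -1, 0, 1.5, 0],
  [1, 0, 0, 0, 0],
])

```text
time_s: 13.95
tcp_pos: [0.4881, 0.0777, 0.0522]
tcp_rot: [3.141, -0.003, -0.038]
ft_force: [-1.9, -0.0, 13.5]
opening: 0.257
```

```bash
python3 - <<'E'
from h import *
s=shot('scene','s15');t=shot('top','t15'); print(bolt(t,s),colm(t,s))
crop(s,220,110,370,230,5,'s15c')
E
```

```text
((np.float64(219.47), np.float64(182.41), 66, 188, 213), (np.float64(290.03), np.float64(160.38), 37, 163, 286)) [(np.float64(241.09), np.float64(131.94), 172), (np.float64(332.3), np.float64(135.89), 44)]
```

View pics/s15c.png

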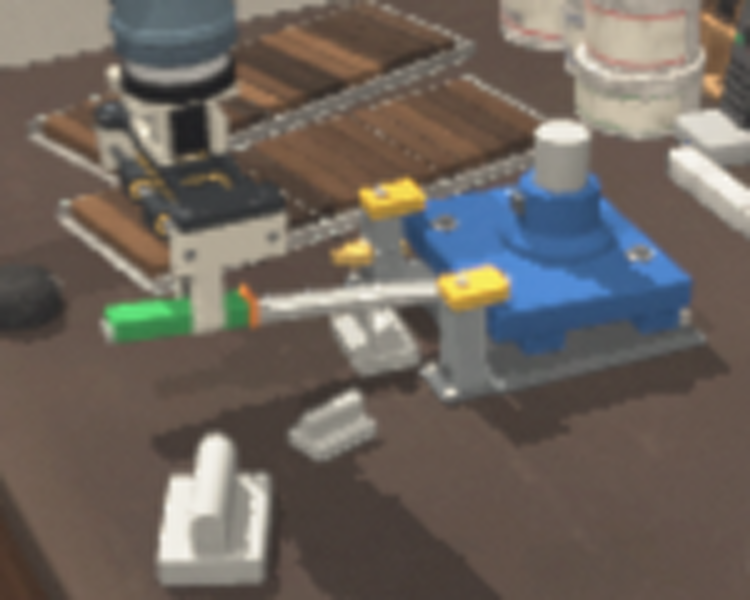

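Call:
apply_moves([
  [1, 0, 0, 1.5, 0],
  [1, 0, 0, 0, 0],
])

```text
time_s: 14.25
tcp_pos: [0.4878, 0.0778, 0.0506]
tcp_rot: [3.142, -0.003, -0.038]
ft_force: [-3.4, 0.7, 13.5]
opening: 0.255
```

```bash
python3 - <<'E'
from h import *
s=shot('scene','s16');t=shot('top','t16'); print(bolt(t,s),colm(t,s))
E
```

```text
((np.float64(219.56), np.float64(182.36), 66, 188, 213), (np.float64(290.05), np.float64(160.45), 38, 163, 286)) [(np.float64(241.05), np.float64(131.84), 171), (np.float64(332.52), np.float64(135.8), 46)]
```

Call:
apply_moves([
  [1, 0, 0, 1.5, 0],
  [1, 0, 0, 0, 0],
])

```text
time_s: 14.55
tcp_pos: [0.4876, 0.0778, 0.049]
tcp_rot: [3.142, -0.002, -0.038]
ft_force: [-2.5, 0.6, 13.1]
opening: 0.259
```

```bash
python3 - <<'E'
from h import *
s=shot('scene','s17');t=shot('top','t17'); print(bolt(t,s),colm(t,s))
E
```

```text
((np.float64(219.52), np.float64(182.31), 65, 188, 213), (np.float64(289.95), np.float64(160.27), 37, 162, 286)) [(np.float64(241.22), np.float64(131.59), 174), (np.float64(332.88), np.float64(135.62), 48)]
```

Call:
apply_moves([
  [1, 0, 0, 1.5, 0],
  [1, 0, 0, 0, 0],
])

```text
time_s: 14.85
tcp_pos: [0.4874, 0.0778, 0.0475]
tcp_rot: [3.142, -0.002, -0.038]
ft_force: [-3.5, 0.1, 13.1]
opening: 0.259
```

```bash
python3 - <<'E'
from h import *
s=shot('scene','s18');t=shot('top','t18'); print(bolt(t,s),colm(t,s))
E
```

```text
((np.float64(219.48), np.float64(182.36), 66, 188, 213), (np.float64(289.95), np.float64(160.27), 37, 162, 286)) [(np.float64(241.19), np.float64(131.32), 173), (np.float64(333.0), np.float64(135.62), 47)]
```

Call:
apply_moves([
  [1, 0, 0, 1.5, 0],
  [1, 0, 0, 0, 0],
])

```text
time_s: 15.15
tcp_pos: [0.4872, 0.0778, 0.0459]
tcp_rot: [3.142, -0.001, -0.037]
ft_force: [-3.4, 0.3, 13.2]
opening: 0.254
```

```bash
python3 - <<'E'
from h import *
s=shot('scene','s19');t=shot('top','t19'); print(bolt(t,s),colm(t,s))
crop(s,220,110,370,230,5,'s19c'); crop(t,200,110,320,230,5,'t19c')
E
```

```text
((np.float64(219.52), np.float64(182.31), 65, 188, 213), (np.float64(290.03), np.float64(160.31), 36, 162, 286)) [(np.float64(241.16), np.float64(131.18), 170), (np.float64(332.98), np.float64(135.53), 43)]
```

View pics/t19c.png

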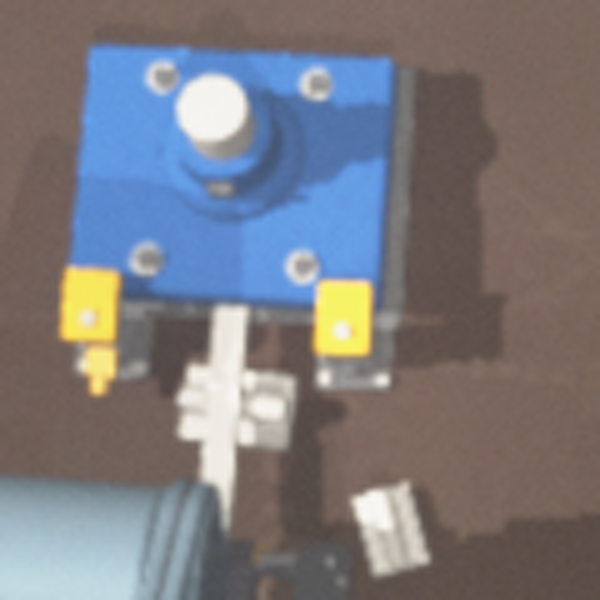

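Call:
apply_moves([
  [1, 0, 0, 1.5, 0],
  [1, 0, 0, 0, 0],
])

```text
time_s: 15.45
tcp_pos: [0.4871, 0.0778, 0.0444]
tcp_rot: [3.142, -0.001, -0.038]
ft_force: [-2.5, -1.2, 13.2]
opening: 0.253
```

```bash
python3 - <<'E'
from h import *
s=shot('scene','s20');t=shot('top','t20'); print(bolt(t,s),colm(t,s))
E
```

```text
((np.float64(219.52), np.float64(182.31), 65, 188, 213), (np.float64(290.03), np.float64(160.31), 36, 162, 286)) [(np.float64(241.09), np.float64(130.93), 168), (np.float64(333.1), np.float64(135.26), 42)]
```

Call:
apply_moves([
  [1, 0, 0, 1.5, 0],
  [1, 0, 0, 0, 0],
])

```text
time_s: 15.75
tcp_pos: [0.4869, 0.0779, 0.0426]
tcp_rot: [3.142, -0.001, -0.038]
ft_force: [-2.9, 0.7, 10.0]
opening: 0.258
```

```bash
python3 - <<'E'
from h import *
s=shot('scene','s21');t=shot('top','t21'); print(bolt(t,s),colm(t,s))
E
```

```text
((np.float64(219.46), np.float64(181.33), 52, 186, 213), (np.float64(290.79), np.float64(160.24), 29, 162, 288)) [(np.float64(241.1), np.float64(130.55), 180), (np.float64(333.51), np.float64(135.21), 43)]
```

```bash
python3 - <<'E'
from h import *
a=cv2.resize(load('t20')['color'][155:200,205:240,::-1],None,fx=10,fy=10,interpolation=cv2.INTER_CUBIC)
b=cv2.resize(load('t21')['color'][155:200,205:240,::-1],None,fx=10,fy=10,interpolation=cv2.INTER_CUBIC)
cv2.imwrite('pics/cmp21.png',np.hstack([a,b]))
for k in (8,20,21):
    t=load(f't{k}')['color'][176:194,219:222].astype(int).mean(1); print(k,(t[:,0]-t[:,2]).round().tolist())
E
```

```text
8 [155.0, 156.0, 117.0, 106.0, 114.0, 114.0, 114.0, 113.0, 113.0, 119.0, 115.0, 108.0, 106.0, 85.0, 32.0, 24.0, 24.0, 25.0]
20 [154.0, 155.0, 117.0, 107.0, 115.0, 112.0, 113.0, 114.0, 120.0, 120.0, 111.0, 108.0, 98.0, 42.0, 25.0, 23.0, 24.0, 25.0]
21 [154.0, 156.0, 117.0, 106.0, 113.0, 113.0, 116.0, 118.0, 110.0, 107.0, 102.0, 47.0, 25.0, 24.0, 23.0, 22.0, 24.0, 24.0]
```

View pics/cmp21.png

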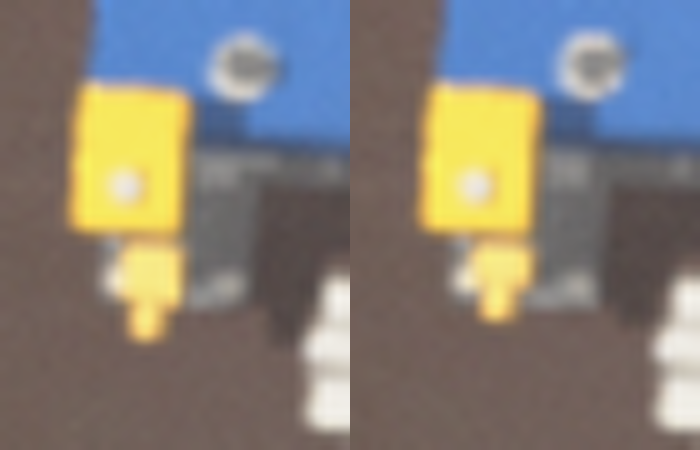

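Call:
apply_moves([
  [1, 0, 0, 1.5, 0],
  [1, 0, 0, 0, 0],
])

```text
time_s: 16.05
tcp_pos: [0.4868, 0.0779, 0.0411]
tcp_rot: [-3.142, -0.0, -0.038]
ft_force: [-3.7, -0.6, 12.2]
opening: 0.256
```

```bash
cat >> h.py <<'E'
def bedge(t):
    c=t['color'][182:194,219:222].astype(float).mean(1); d=c[:,0]-c[:,2]
    i=[j for j in range(len(d)-1) if d[j]>=65>d[j+1]][0]; return round(182+i+(d[i]-65)/(d[i]-d[i+1]),2)
E
python3 - <<'E'
from h import *
s=shot('scene','s22');t=shot('top','t22'); print(bolt(t,s),colm(t,s))
for k in (6,8,15,20,21,22): print(k,bedge(load(f't{k}')))
E
```

```text
((np.float64(219.22), np.float64(180.63), 41, 185, 213), (np.float64(291.36), np.float64(160.14), 22, 162, 289)) [(np.float64(241.02), np.float64(130.38), 178), (np.float64(333.37), np.float64(135.24), 41)]
6 189.39
8 189.38
15 188.63
20 188.59
21 186.68
22 184.73
```

Call:
apply_moves([
  [1, 0, 0, 1, 0],
  [1, 0, 0, 0, 0],
])

```text
time_s: 16.35
tcp_pos: [0.4867, 0.0779, 0.0403]
tcp_rot: [-3.142, -0.0, -0.038]
ft_force: [-4.6, 0.2, 14.3]
opening: 0.26
```

```bash
python3 - <<'E'
from h import *
s=shot('scene','s23');t=shot('top','t23'); print(bolt(t,s),colm(t,s),bedge(t))
a=cv2.resize(t['color'][155:200,205:240,::-1],None,fx=10,fy=10,interpolation=cv2.INTER_CUBIC)
b=cv2.resize(s['color'][140:175,275:325,::-1],None,fx=9,fy=9,interpolation=cv2.INTER_CUBIC)
cv2.imwrite('pics/c23.png',np.hstack([a[:315],b]))
E
```

```text
((np.float64(219.29), np.float64(180.67), 42, 185, 213), (np.float64(291.36), np.float64(160.14), 22, 162, 289)) [(np.float64(241.11), np.float64(130.49), 178), (np.float64(333.68), np.float64(135.05), 44)] 184.73
```

View pics/c23.png

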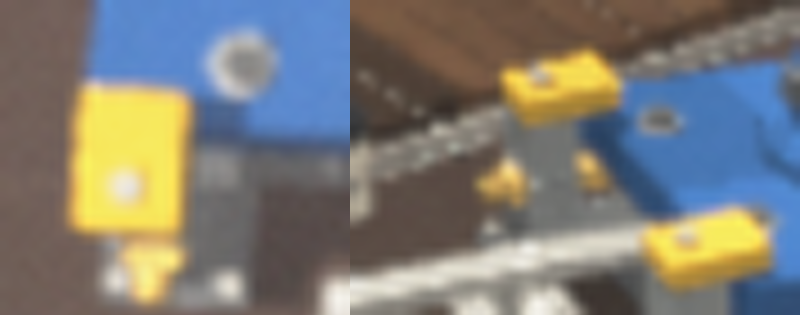

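Call:
apply_moves([
  [1, 0, 0, -1, 0],
  [1, 0, 0, -1, 0],
  [1, 0, 0, -1, 0],
  [1, 0, 0, -1, 0],
  [1, 0, 0, -1, 0],
  [1, 0, 0, 0, 0],
])

```text
time_s: 17.05
tcp_pos: [0.4869, 0.0778, 0.0439]
tcp_rot: [-3.142, -0.0, -0.038]
ft_force: [1.9, 0.0, -2.2]
opening: 0.253
```

Call:
apply_moves([
  [1, 0, 0, -1, 0],
  [1, 1, 0, -1, 0],
  [1, 0, 0, -1, 0],
  [1, 0, 0, -1, 0],
  [1, 0, 0, 0, 0],
])

```text
time_s: 17.55
tcp_pos: [0.4871, 0.0778, 0.048]
tcp_rot: [3.142, 0.001, -0.038]
ft_force: [0.1, -0.3, -2.8]
opening: 0.254
```

```bash
python3 - <<'E'
from h import *
s=shot('scene','s24');t=shot('top','t24'); print(bolt(t,s),colm(t,s),bedge(t)); go((.48,.077,.1),-.038)
E
```

```text
((np.float64(219.29), np.float64(180.67), 42, 185, 213), (np.float64(291.39), np.float64(160.22), 23, 162, 289)) [(np.float64(241.19), np.float64(130.64), 177), (np.float64(333.37), np.float64(135.33), 46)] 184.72
tcp [0.4872 0.0778 0.048 ] yaw -0.0377 t 17.65 open 0.255 F [-0.4   0.48 -2.1 ]
shift mm x,y,z [ -7.2   1.1 -52. ] turn 0.0003
```

```bash
python3 - <<'E'
from h import *
s=load('s24'); a=cv2.resize(s['color'][145:190,235:320,::-1],None,fx=9,fy=9,interpolation=cv2.INTER_CUBIC); cv2.imwrite('pics/c24.png',a)
E
```

```text
(no output)
```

View pics/c24.png

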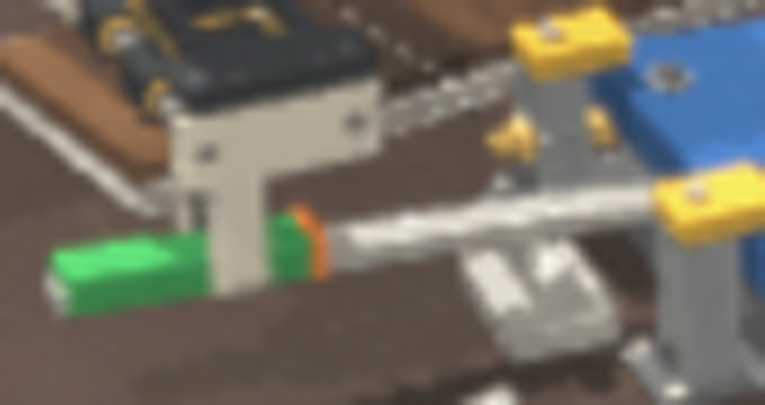

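Call:
apply_moves([
  [1, 0, 0, 0, 0],
  [1, 0, 0, 0, 0],
  [1, 0, 0, -2, 0],
  [1, 1, 0, -4, 0],
  [1, 1, 0, -4, 0],
  [1, 1, 0, -4, 0],
  [1, 0, 0, -2, 0],
  [1, 0, 0, 0, 0],
], newtons=8)

```text
time_s: 18.45
tcp_pos: [0.4913, 0.0776, 0.0647]
tcp_rot: [3.142, -0.001, -0.038]
ft_force: [0.6, 1.1, -2.7]
opening: 0.257
```

```bash
python3 - <<'E'
from h import *
s=shot('scene','s25');t=shot('top','t25'); print(bolt(t,s),colm(t,s),bedge(t)); go((.48,.077,.1),-.038)
a=cv2.resize(s['color'][145:190,235:320,::-1],None,fx=9,fy=9,interpolation=cv2.INTER_CUBIC); cv2.imwrite('pics/c25.png',a)
E
```

```text
((np.float64(219.22), np.float64(180.63), 41, 185, 213), (np.float64(291.39), np.float64(160.22), 23, 162, 289)) [(np.float64(241.24), np.float64(130.74), 180), (np.float64(333.35), np.float64(135.44), 48)] 184.73
tcp [0.4912 0.0776 0.0644] yaw -0.0377 t 18.55 open 0.255 F [ 1.38 -0.37 -2.28]
shift mm x,y,z [-11.1   1.  -35.6] turn 0.0003
```

View pics/c25.png

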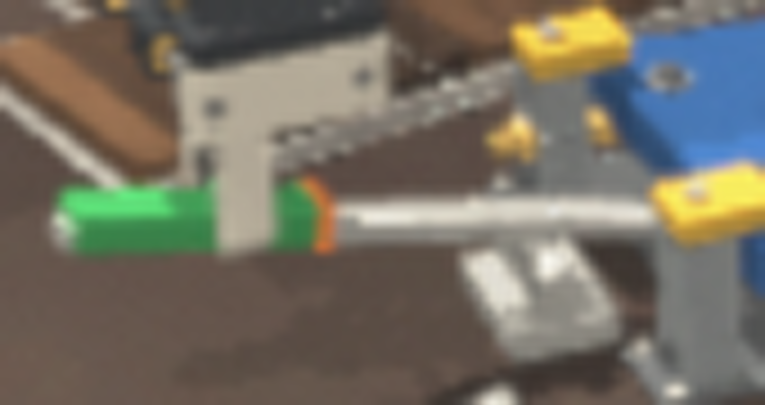

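Call:
apply_moves([
  [1, 0, 0, 0, 0],
  [1, 0, 0, 0, 0],
  [1, 0, 0, -1.5, 0],
  [1, -5, 0, -1, 0],
  [1, -8, 0, -1.5, 0],
  [1, -10, 0, -2, 0],
  [1, -10, 0, -2, 0],
  [1, -10, 0, -2, 0],
], newtons=45)

```text
time_s: 19.35
tcp_pos: [0.4466, 0.0794, 0.0744]
tcp_rot: [-3.142, 0.0, -0.038]
ft_force: [1.7, -0.8, -2.0]
opening: 0.254
```

```bash
python3 - <<'E'
from h import *
s=shot('scene','s26');t=shot('top','t26'); print(bolt(t,s),colm(t,s),bedge(t)); go((.39,.077,.1),-.038)
crop(s,220,110,370,230,5,'s26c'); crop(t,200,110,320,230,5,'t26c')
E
```

```text
((np.float64(219.29), np.float64(180.67), 42, 185, 213), (np.float64(291.36), np.float64(160.14), 22, 162, 289)) [(np.float64(241.31), np.float64(130.81), 180), (np.float64(333.29), np.float64(135.53), 45)] 184.75
tcp [0.4458 0.0795 0.0744] yaw -0.0374 t 19.45 open 0.255 F [ 0.98 -0.41 -1.61]
shift mm x,y,z [-55.7   4.6 -25.6] turn 0.0006
```

View pics/s26c.png

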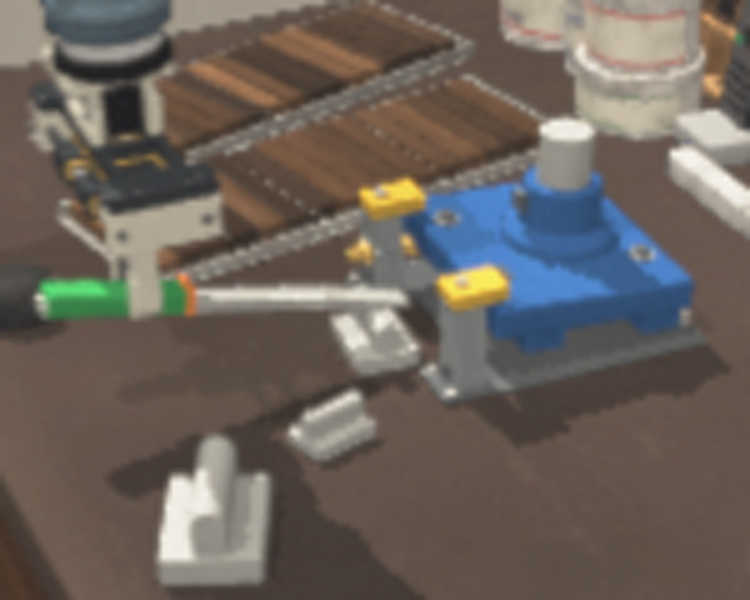

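View pics/t26c.png

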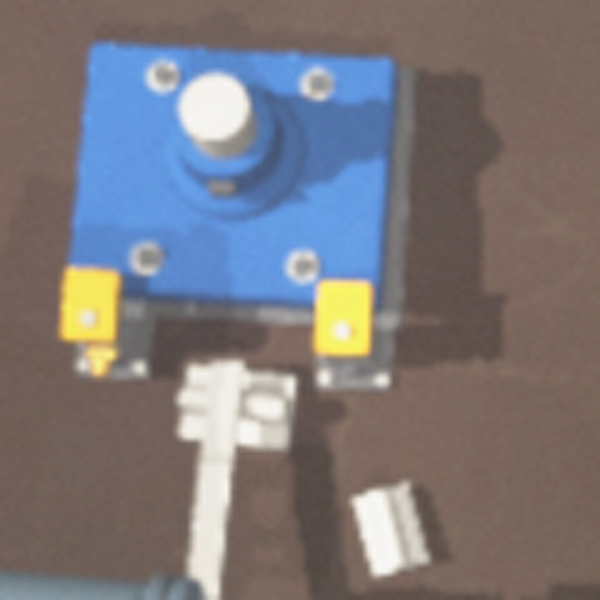

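Call:
apply_moves([
  [1, -5, 0, -10, 0],
  [1, -5, 0, -25, 0],
  [1, -2, 0, -35, 0],
  [1, 0, 0, -20, 0],
  [1, 0, 15, 0, 0],
  [1, 0, 30, 0, 0],
  [1, 0, 40, 0, 0],
  [1, 0, 40, 0, 0],
])

```text
time_s: 20.25
tcp_pos: [0.4308, -0.0461, 0.1648]
tcp_rot: [3.141, -0.001, -0.036]
ft_force: [0.8, 0.2, -2.5]
opening: 0.251
```

Call:
apply_moves([
  [1, 0, 40, 0, 0],
  [1, 0, 40, 0, 0],
  [1, 1, 40, 0, 0],
  [1, 2, 40, 0, 0],
  [1, 3, 40, 0, 0],
  [1, 3, 35, 0, 0],
  [1, 2, 20, 0, 0],
  [1, 0, 10, 0, 0],
])

```text
time_s: 21.05
tcp_pos: [0.432, -0.312, 0.1642]
tcp_rot: [-3.142, 0.0, -0.039]
ft_force: [0.1, 0.5, -2.1]
opening: 0.255
```

```bash
python3 - <<'E'
from h import *
s=shot('scene','s27');t=shot('top','t27'); print(bolt(t,s),colm(t,s),bedge(t)); go((.432,-.313,.05),-.038)
crop(s,240,150,380,270,5,'s27c'); crop(t,200,110,360,290,3,'t27c')
E
```

```text
((np.float64(219.29), np.float64(180.67), 42, 185, 213), None) [(np.float64(241.1), np.float64(130.8), 187), (np.float64(333.14), np.float64(135.3), 57)] 184.78
tcp [ 0.4319 -0.3107  0.164 ] yaw -0.0387 t 21.15 open 0.251 F [-0.9   1.17 -2.73]
shift mm x,y,z [  0.2   2.3 114. ] turn -0.0007
```

View pics/s27c.png

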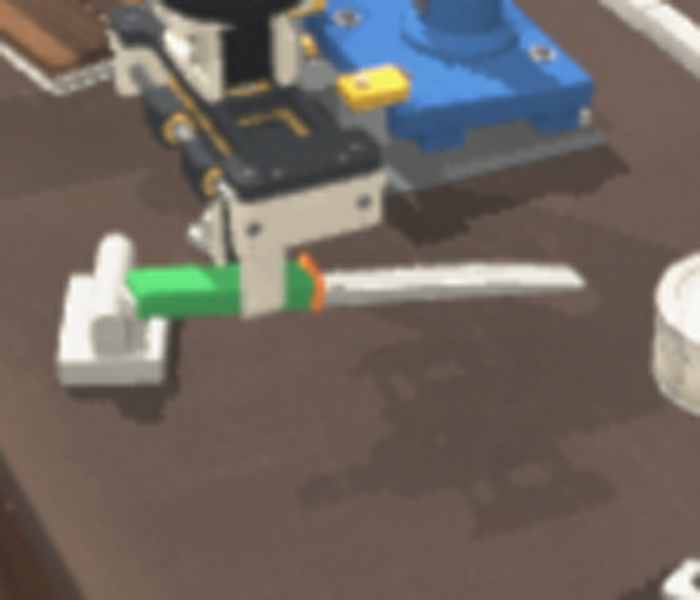

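Call:
apply_moves([
  [1, 0, 0, 15, 0],
  [1, 0, 0, 30, 0],
  [1, 0, 0, 30, 0],
  [1, 0, 0, 20, 0],
  [1, 0, 0, 10, 0],
  [1, 0, 0, 5, 0],
  [1, 0, 0, 0, 0],
])

```text
time_s: 21.85
tcp_pos: [0.4323, -0.3097, 0.0543]
tcp_rot: [-3.141, 0.0, -0.037]
ft_force: [-0.4, -0.6, -2.2]
opening: 0.251
```

Call:
apply_moves([
  [1, 0, 0, 3, 0],
  [1, 0, 0, 3, 0],
  [1, 0, 0, 3, 0],
  [1, 0, 0, 3, 0],
  [1, 0, 0, 2, 0],
  [1, 0, 0, 0, 0],
], newtons=8)

```text
time_s: 22.45
tcp_pos: [0.432, -0.3104, 0.0398]
tcp_rot: [-3.141, 0.0, -0.038]
ft_force: [-0.1, 0.0, -2.0]
opening: 0.259
```

Call:
apply_moves([
  [1, 0, 0, 5, 0],
  [1, 0, 0, 6, 0],
  [1, 0, 0, 6, 0],
  [1, 0, 0, 6, 0],
  [1, 0, 0, 5, 0],
  [1, 0, 0, 0, 0],
])

```text
time_s: 23.05
tcp_pos: [0.4318, -0.31, 0.0112]
tcp_rot: [-3.141, 0.001, -0.038]
ft_force: [-0.2, 0.2, -2.6]
opening: 0.259
```

Call:
apply_moves([
  [1, 0, 0, 2, 0],
  [1, 0, 0, 2, 0],
  [1, 0, 0, 1.5, 0],
  [1, 0, 0, 0, 0],
])

```text
time_s: 23.45
tcp_pos: [0.4321, -0.3104, 0.0066]
tcp_rot: [-3.142, 0.0, -0.038]
ft_force: [0.2, -0.3, -2.6]
opening: 0.259
```

```bash
python3 - <<'E'
from h import *
s=shot('scene','s28');go((.432,-.31,.004),-.038)
crop(s,240,150,380,270,5,'s28c')
E
```

```text
tcp [ 0.4321 -0.3104  0.0067] yaw -0.0377 t 23.5 open 0.26 F [-0.17 -1.04 -2.38]
shift mm x,y,z [-0.1 -0.4  2.7] turn 0.0003
```

View pics/s28c.png

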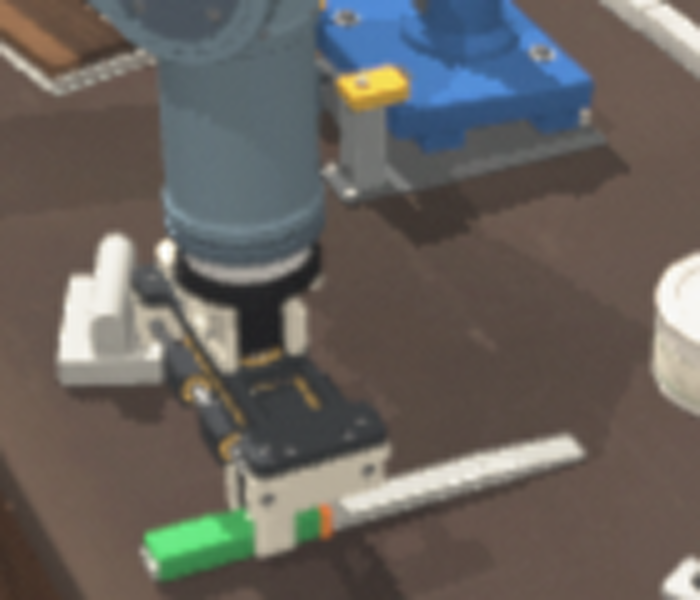

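Call:
apply_moves([
  [1, 0, 0, 1.5, 0],
  [1, 0, 0, 1, 0],
  [1, 0, 0, 0, 0],
], newtons=4)

```text
time_s: 23.8
tcp_pos: [0.4321, -0.3104, 0.0041]
tcp_rot: [-3.142, -0.0, -0.038]
ft_force: [-0.2, -0.4, -2.7]
opening: 0.261
```

Call:
apply_moves([
  [-1, 0, 0, 0, 0],
  [-1, 0, 0, 0, 0],
  [-1, 0, 0, 0, 0],
  [-1, 0, 0, 0, 0],
  [-1, 0, 0, 0, 0],
  [-1, 0, 0, 0, 0],
])

```text
time_s: 24.4
tcp_pos: [0.4321, -0.3104, 0.0042]
tcp_rot: [3.142, -0.0, -0.038]
ft_force: [0.0, 0.1, 0.2]
opening: 0.726
```

Call:
apply_moves([
  [-1, 0, 0, 0, 0],
  [-1, 0, 0, 0, 0],
  [-1, 0, 0, -10, 0],
  [-1, 0, 0, -30, 0],
  [-1, 0, 0, -40, 0],
  [-1, 0, 0, -40, 0],
  [-1, 0, 0, -30, 0],
  [-1, 0, 0, 0, 0],
])

```text
time_s: 25.2
tcp_pos: [0.4343, -0.3126, 0.1598]
tcp_rot: [3.134, -0.007, -0.038]
ft_force: [0.8, -0.7, 1.6]
opening: 0.999
```

Call:
apply_moves([
  [-1, -30, 30, -10, 0],
  [-1, -30, 40, 0, 0],
  [-1, -30, 40, 0, 0],
  [-1, -30, 40, 0, 0],
  [-1, -20, 20, 0, 0],
  [-1, 0, 0, 0, 0],
  [-1, 0, 0, 0, 0],
])

```text
time_s: 25.9
tcp_pos: [0.2853, -0.4745, 0.1634]
tcp_rot: [-3.14, 0.0, -0.04]
ft_force: [0.0, 0.2, 0.5]
opening: 1.0
```

```bash
python3 - <<'E'
from h import *
s=shot('scene','s29');t=shot('top','t29'); print(bolt(t,s),colm(t,s),bedge(t)); go((.432,-.31,.004),-.038)
crop(s,220,110,400,290,4,'s29c')
C=cloud(t); h=cv2.cvtColor(t['color'],cv2.COLOR_RGB2HSV)
m=np.zeros(h.shape[:2],bool); m[180:290,360:400]=((h[...,0]>45)&(h[...,0]<75)&(h[...,1]>100))[180:290,360:400]
print('grip',C[m].mean(0), 'table near',np.median(C[200:270,340:360].reshape(-1,3)[:,2]))
m[:]=False; m[180:250,360:400]=((h[...,1]<40)&(h[...,2]>180))[180:250,360:400]; P=C[m]; print('shank z vs x',np.polyfit(P[:,0],P[:,2],1),P[:,2].mean(),P[:,0].min(),P[:,0].max())
c0=load('t0')['color'].astype(int); d=abs(c0-t['color'].astype(int)).max(2); cv2.imwrite('pics/t29d.png',np.vstack([t['color'][100:290,60:520,::-1],cv2.cvtColor(np.clip(d*3,0,255).astype(np.uint8),cv2.COLOR_GRAY2BGR)[100:290,60:520]]))
E
```

```text
((np.float64(219.45), np.float64(180.52), 40, 185, 213), (np.float64(291.33), np.float64(160.24), 21, 162, 289)) [(np.float64(241.16), np.float64(130.81), 185), (np.float64(333.16), np.float64(135.59), 44)] 185.06
tcp [ 0.2864 -0.4737  0.1638] yaw -0.037 t 26.0 open 0.999 F [-0.24  0.09  0.05]
shift mm x,y,z [ 139.2 -169.2  159.8] turn 0.001
grip [ 0.41349364 -0.30733275  0.02988165] table near -0.0016058164930207175
shank z vs x [-0.42369943  0.24443934] 0.012975478914324762 0.4389611016604881 0.6254979008256383Traceback (most recent call last):
  File "<stdin>", line 8, in <module>
  File "h.py", line 9, in load
    def load(tag): return np.load(f'pics/{tag}.npz')
                          ~~~~~~~^^^^^^^^^^^^^^^^^^^
    fid = stack.enter_context(open(os.fspath(file), "rb"))
                              ~~~~^^^^^^^^^^^^^^^^^^^^^^^
FileNotFoundError: [Errno 2] No such file or directory: 'pics/t0.npz'
```

View pics/s29c.png

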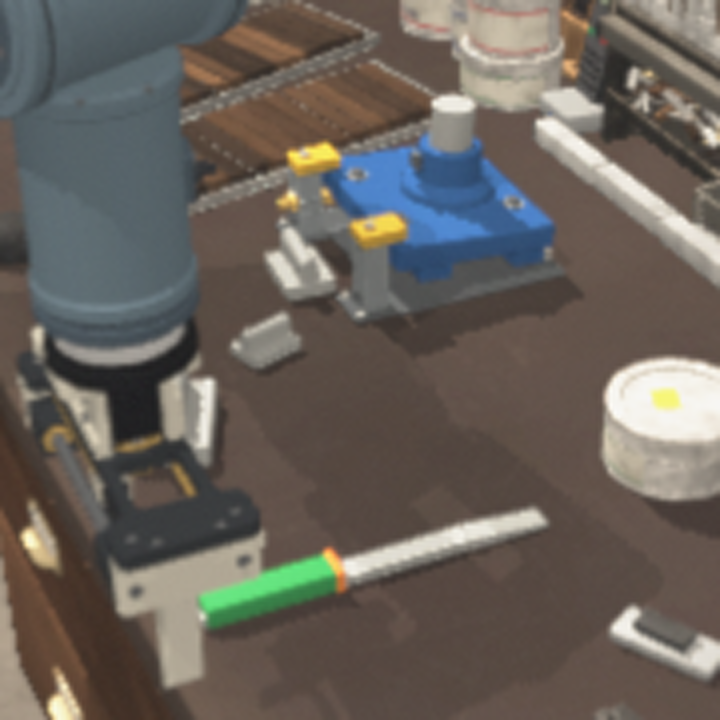

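```bash
python3 - <<'E'
from h import *
t=load('t29'); C=cloud(t); h=cv2.cvtColor(t['color'],cv2.COLOR_RGB2HSV); ok=t['range_z']>0
for n,c,b in (('grip',(h[...,0]>45)&(h[...,0]<75)&(h[...,1]>100),(220,290)),('shank',(h[...,1]<40)&(h[...,2]>180),(180,246))):
    m=np.zeros(ok.shape,bool); m[b[0]:b[1],365:395]=(c&ok)[b[0]:b[1],365:395]; m=cv2.erode(m.astype(np.uint8),np.ones((3,3)))>0
    P=C[m]; print(n,m.sum(),P.mean(0).round(4),np.polyfit(P[:,0],P[:,2],1).round(4),P[:,0].min().round(3),P[:,0].max().round(3))
d=abs(load('top0')['color'].astype(int)-t['color'].astype(int)).max(2)
cv2.imwrite('pics/t29d.png',np.vstack([t['color'][100:290,60:520,::-1],cv2.cvtColor(np.clip(d*3,0,255).astype(np.uint8),cv2.COLOR_GRAY2BGR)[100:290,60:520]]))
def blob(img,b):
    x0,y0,x1,y1=b; hh=cv2.cvtColor(img,cv2.COLOR_RGB2HSV)[y0:y1,x0:x1]; m=(hh[...,1]<40)&(hh[...,2]>150); v,u=np.nonzero(m); return u.mean()+x0,v.mean()+y0,m.sum()
for n,b in (('fulcrum',(230,180,262,202)),('small',(268,204,290,228))): print(n,blob(load('top0')['color'],b),blob(t['color'],b))
E
```

```text
grip 157 [ 0.4143 -0.3088  0.0155] [0.0034 0.0141] 0.374 0.452
shank 231 [ 0.5459 -0.3143  0.0063] [-0.0324  0.024 ] 0.473 0.623
fulcrum (np.float64(246.57022471910113), np.float64(190.83988764044943), np.int64(356)) (np.float64(246.60857142857142), np.float64(190.78), np.int64(350))
small (np.float64(277.3316582914573), np.float64(215.41708542713567), np.int64(199)) (np.float64(277.33), np.float64(215.375), np.int64(200))
```

View pics/t29d.png

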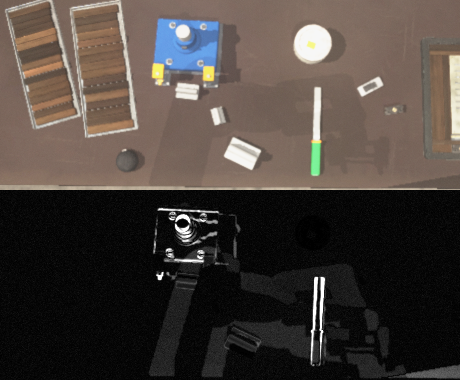

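```bash
python3 -c "
from h import *
print(bot.hand_in())"
```

```text
the job is handed in; nothing more can be done
None
```

The foot is up and resting on the brass bolt, the bar lies flat on the table well clear, and the job was handed in at about 26 s of the 64 s allowed. `hand_in` gave no verdict, so I can only go by my own checks.

**What I did:** I gripped the bar by its rubber handle and tilted it about 20° with its toe on the table. I then slid it over the middle-sized fulcrum about 18 mm under the lip. I levered down in 1.5–2 mm steps until the bolt shot in, with roughly 10–14 N at the wrist and no sign of hitting the stops. I let the foot down slowly onto the bolt, drew the bar out and laid it back near where it had been.

**Last checks:**
- **Bolt:** its end moved about 4.6 px (roughly 13 mm) and stopped moving as I levered the last 1 mm. The final picture put the edge about 0.3 px (roughly 1 mm) back from that. I put this down to changed shadow but did not settle it.
- **Foot:** the column top stayed in its raised position after the bar came out. I did not measure the lip height or the foot's sideways shift directly.
- **Bar:** the grip top is about 17 mm above the table, as expected for a flat bar, and the shank tilt is within measuring noise.
- **Fulcrum and bystanders:** the fulcrum moved less than 0.1 px. The before-and-after picture shows only the bar, foot and bolt changed, apart from shadows.

**What went wrong:** I lifted too early on the first grasp, before the jaws had closed. The bar did not move and I grasped it again. One depth fit of the bar's tilt was spoiled by missing readings, and I redid it with those removed.

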